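# Turn the lunchbox tray round and pack it

## Robot

A 6-joint arm with a two-finger parallel gripper is mounted at the origin on the work surface. World frame = base frame: x ahead of the robot, y to its left, z up, the work surface at z = 0. Lengths are in m, angles in rad, forces in N, time in s.
With the tool pointing down it reaches from about 0.375 to 0.975 m from the base axis. Payload 3.8 kg.
Tool frame: the origin (TCP) lies midway between the tips of the shut fingers; the grasp point (between the pads) lies 19 mm behind it; x points along the fingers, z is the direction in which the jaws open and shut, and the axes are right-handed (so a half turn about x gives the same grasp; the last joint's range is limited). The gripper opens to 85 mm and grips with 20 to 120 N. Pads are 22 mm wide; open, the fingers measure 114 mm over their backs; the gripper's body (76 mm by 85 mm) begins 54 mm behind the grasp point. The pads swing forward as they close: fully open they stand 13 mm farther back than shut.
Start: joints at [-1.181, 0.264, 1.604, -0, 1.274, -0.037], TCP at [0.279, -0.614, 0.231] pointing down, gripper open.
Joint ranges: [-2.63, 2.63], [-0.94, 2.18], [0.31, 2.57], [-1.31, 4.45], [0, 2.66], [-2.55, 2.55]. Speed limits (rad/s): [2.57, 2.57, 3.14, 3.14, 3.14, 3.14].

## Interface

Orientations are given as a rotation vector (axis times angle).
In Python, from workcell import * gives the robot as it stands. The module is installed in compiled form; this text tells all that it offers.
- The arm moves only by the tool carry_out, never from a script. Its arguments are lists of equal length, an entry for each row: "offset": the shift along the tool's x, y, z in cm, a list of three; "delta_rot": the turn, a rotation vector about the tool's x, y, z in degrees, a list of three. A call has exactly 5 rows; each row shifts and turns the commanded pose from where the row before left it, along the tool's axes as they then stand; what a row does not reach is not made up. A row lasts 1/12 s, in which the tool goes at most 41.7 mm and 7.16 degrees, less where a joint would pass 70% of its speed; a pose out of reach is approached as far as the arm can. A call is refused whole if a number of a shift passes 4.17 or a number of a turn 7.16, either way. A call with a gripper value outside its range is refused whole. "fingers" is the opening, from -1 (shut) to 1 (fully open), set as the call begins (left out, the last holds). The fingers move at their own pace and stop on an object; "newtons" is the grip in N (left out, the last holds). Time passes only in rows, so rows that do not move let the fingers close, or fill a call up. It gives the time, the measured TCP pose, the force and the opening at its end, in the units of the state.
- read_state(): the state, without advancing time (a new reading comes with each control period).
- read_camera(name): name is "scene" or "top" or "wrist"; returns (picture, depth): 420x560x3 uint8, red, green, blue; 420x560 float32, m along the optical axis (not along the pixel's ray), 0 where there is no reading.
- get_calibration(name): a dict with "fx", "fy", "cx", "cy" (pixels), "distortion" ([k1, k2, p1, p2, k3] as OpenCV has them; the pictures are not rectified), "R" (3x3) and "t" (3): a world point X has camera coordinates R X + t; the wrist camera has in their place "mount" (4x4, takes a point from camera to tool coordinates, whose origin is the TCP and whose axes are the tool frame's). Camera axes: x right, y down, z forward; pixel columns grow to the right and rows downward; lengths in m; the calibration is good to about 2 mm. A picture is of the moment at which its call begins: read the wrist's pose just before it. get_calibration takes no time and is no camera call.
- finish_job(): hands the job in, once; it reports no verdict.
The state is a dict: "time": time; "q": joint angles; "joint_vel": joint speeds; "joint_torque": joint torques, N m; "tool_pos": TCP position; "tcp_rot": TCP orientation; "wrist_force": force on the tool from outside, world axes, zero at the start; "torque": the same for the moment, N m; "width": opening from 0.0 (shut) to 1.0 (fully open).
Only numpy, scipy, OpenCV 4.12 (cv2) and the standard library are available. Lean on these libraries where they do the work, as an engineer would, in place of code of your own. Each camera call takes 0.05 s, during which the arm holds its last target. There are 200 camera calls.

## Task

Press the lunchbox's orange release so the lid pops up, and swing the lid right back until it stays open. The divider tray is in the wrong way round: lift it clear, turn it half a turn and seat it fully home again, so that its wide bay is on the side where the lid carries the blue cold pack. Then lay every snack carton in the wide bay, stand the dip pot (if there is one) upright in the narrow bay, and shut the lid until it catches, leaving the other things on the counter where they are.

Things in the scene. Friction and masses are not known exactly. Their poses are not given: they have to be found in the camera images.
- lunchbox: purple lunchbox, held to the counter by grip feet (it does not move). Outside 224 (x) x 164 (y) x 64 mm high, walls and floor 4 mm, inside 216 x 156 mm. Origin: centre of its underside. Hinge along its +y side, release at the middle of its -y side; the blue cold pack in the lid is over its +x half, where the tray's wide bay belongs.
- lid (a joint): lid angle, rad: 0 shut and latched, about 0.6 after popping up (a kick spring carries it there and gently holds it), 1.95 fully back at its stop. 150 g, damped; beyond about 1.6 it falls back to the stop and stays; below 1.5 it falls to about 0.6 and must be pressed down near the lip, 3 to 10 N, until at 0 the latch clicks over by itself (do not touch the release).
- lid_hinge (a point): point on the lid's hinge axis, at the middle of its length: 86 mm to lunchbox +y, 68 mm above the counter; the axis is parallel to lunchbox x.
- lid_lip (a point): end of the lip at the middle of the lid's free edge, half-way up the 8 mm lid thickness, 181 mm from the hinge axis. The lip is 36 mm wide (along lunchbox x) and stands 11 mm past the lid's main edge. The lid is 224 mm wide, flat on top, purple frame with a clear window.
- release (a joint): angle of the orange release paddle, rad: 0 at rest, 0.2 fully down (about 10 mm at the paddle's centre, about 5 N); the lid is let go at about 0.13. Springs back. Its purple hook over the lid lip stands up to 25 mm above the shut lid's top.
- release_pad (a point): centre of the top of the orange release paddle, 46 (lunchbox x) x 36 mm, about 45 mm above the counter, 147 mm to lunchbox -y of the lunchbox centre; press straight down.
- tray_tab (a point): green grip tab of the tray: upright plate 8 mm thick (tray x), 70 mm long (tray y), in the partition between the bays. This point is in its middle, 12 mm below its top, 40 mm above the tray's underside, 25 mm to tray +x of the tray's centre and close above its centre of mass. Axes are the tray's. Seated, it is 44 mm above the lunchbox's underside.
- tray: cream divider tray, 211 (x) x 151 (y) mm, side walls 40 mm high, floor and walls 3 mm, about 220 g; 2.5 mm of play all round in the lunchbox. Origin: centre of its underside. The partition crosses it at x = +25 mm: wide bay to its -x, narrow bay to its +x. At the start tray x = lunchbox x (wide bay on the lunchbox's -x side), which is wrong.
- tray_wide (a point): centre of the wide bay's floor (top face, 3 mm above the tray's underside), 41 mm to tray -x of the tray's centre. The bay measures 123 (tray x) x 145 (tray y) x 37 mm deep; axes are the tray's.
- tray_narrow (a point): centre of the narrow bay's floor, 66 mm to tray +x of the tray's centre. The bay measures 73 (tray x) x 145 (tray y) x 37 mm deep; axes are the tray's.
- carton1_c (a point): stick-shaped snack carton, red with a cream panel, 85 x 24 x 24 mm, 45 g; this point is its centre, x along its length, z up (it lies flat). Absent in some starts.
- carton2_c (a point): stick-shaped snack carton, green with a cream panel, 85 x 24 x 24 mm, 45 g; this point is its centre, x along its length, z up (it lies flat). Absent in some starts.
- carton3_c (a point): stick-shaped snack carton, yellow with a cream panel, 85 x 24 x 24 mm, 45 g; this point is its centre, x along its length, z up (it lies flat). Absent in some starts.
- pot_c (a point): closed round dip pot, red-brown with a white cap, 50 mm diameter, 40 mm high, 70 g, upright; this point is its centre. Absent in some starts.
- tub_a: clear food container with green clip-on lid, about 106 x 138 x 70 mm; leave alone. Origin: centre of its underside.
- tub_b: clear food container with blue clip-on lid, about 106 x 138 x 70 mm; leave alone. Origin: centre of its underside.
- cup: steel measuring cup, 72 mm across, 55 mm high, handle to +y; leave alone. Origin: centre of its underside.
- spatula: yellow spatula 260 mm long, lying on the counter; leave alone. Origin: under its middle.
There are look-alikes about, which are no part of the job. Several things look just like the part that bears pot_c: the one meant starts farthest from the robot's base. What is shaped like the part that bears carton1_c but black is not meant.

How it is judged:
By the outcome, as a careful person would: the job done as asked, in the order asked, and still so for the second after the job is handed in, with the robot touching nothing.
Of carton1, carton2, carton3, pot only 2 to 4 are there at a start; the rules pass over those that are not, and their reading is None.
At some moment in a run one of carton1, carton2, carton3, pot may be knocked a few centimetres aside while the robot is not near it.
It also fails if it takes over 210 s, if anything falls off the work surface, if the arm or the gripper's body presses on something with over 40 N, if the wrist force passes 120 N, or if a joint passes its speed limit or range.

## Working session

There is one attempt and no reset: what is moved stays moved. The work goes in short steps, Python scripts to look and compute and a tool call to move; the robot and the scene stay as the last step left them, time stands still between calls to the robot, and variables do not carry over. Pictures are saved under pics/ and viewed, about 12 in all and at most 16, crops included, and the job is handed in when it is done.

Besides the shell and the picture viewer there is one more tool, called as name(argument=value, ...), one argument or row to a line, values as JSON. carry_out: Moves the arm, as the interface text tells. Its arguments: {"type":"object","properties":{"offset":{"type":"array"},"delta_rot":{"type":"array"},"fingers":{"type":"number"},"newtons":{"type":"number"}},"required":["offset","delta_rot"]}

```bash
mkdir -p pics
cat > h.py <<'E'
import numpy as np, cv2
from workcell import *
from scipy.spatial.transform import Rotation as Ro
def cam(n):
    s=read_state(); im,d=read_camera(n); c=get_calibration(n)
    if 'mount' in c:
        T=np.eye(4); T[:3,:3]=Ro.from_rotvec(s['tcp_rot']).as_matrix(); T[:3,3]=s['tool_pos']
        M=T@np.array(c['mount']); R=M[:3,:3]; o=M[:3,3]
    else:
        R=np.array(c['R']).T; o=-R@np.array(c['t'])
    K=np.array([[c['fx'],0,c['cx']],[0,c['fy'],c['cy']],[0,0,1.]])
    return im,d,K,np.array(c['distortion'],float),R,o
def rays(C,uv):
    p=cv2.undistortPoints(np.array(uv,float).reshape(-1,1,2),C[2],C[3]).reshape(-1,2)
    return np.c_[p,np.ones(len(p))]
def onz(C,uv,z):
    r=rays(C,uv)@C[4].T; return C[5]+r*((z-C[5][2])/r[:,2:])
def dep(C,uv):
    uv=np.array(uv).reshape(-1,2); r=rays(C,uv); d=C[1][uv[:,1].astype(int),uv[:,0].astype(int)]
    return (r*d[:,None])@C[4].T+C[5]
def proj(C,X):
    R=C[4].T; t=-R@C[5]
    return cv2.projectPoints(np.array(X,float).reshape(-1,1,3),cv2.Rodrigues(R)[0],t,C[2],C[3])[0].reshape(-1,2)
def save(n,im,s=1):
    cv2.imwrite('pics/'+n+'.png',cv2.resize(im[:,:,::-1],None,fx=s,fy=s,interpolation=cv2.INTER_CUBIC))
def st():
    s=read_state(); print(round(s['time'],2),np.round(s['tool_pos'],4),np.round(s['tcp_rot'],3),np.round(s['wrist_force'],1),round(s['width'],3)); 
    print(np.round(Ro.from_rotvec(s['tcp_rot']).as_matrix(),3).tolist(),np.round(s['q'],2)); return s
def go(X,rot=None):
    "offset (cm) and rotvec (deg) to reach X, in tool axes"
    s=read_state();R=Ro.from_rotvec(s['tcp_rot'])
    print('shift cm',np.round(R.inv().apply(np.array(X)-s['tool_pos'])*100,2))
    if rot is not None: print('turn deg',np.round(np.degrees((R.inv()*rot).as_rotvec()),2))
E
python3 - <<'E'
from h import *
st()
for n in ('scene','top'):
    C=cam(n); save(n,C[0],1.4); print(n,C[5].round(3),C[4].round(2).tolist(),C[2][0,0])
print(get_calibration('wrist')['mount'])
E
```

```text
0.0 [ 0.2791 -0.6138  0.2299] [ 0.891  1.383 -0.889] [ 0.1 -0.3 -0.4] 1.001
[[-0.001, 0.91, 0.414], [0.002, 0.414, -0.91], [-1.0, 0.0, -0.002]] [-1.18  0.26  1.61 -0.    1.27 -0.04]
scene [ 1.083 -0.74   1.118] [[0.84, 0.39, -0.37], [0.54, -0.64, 0.55], [-0.02, -0.66, -0.75]] 490.8613333976221
top [0.495 0.02  1.057] [[0.01, -1.0, 0.07], [-1.0, -0.01, 0.02], [-0.02, -0.07, -1.0]] 436.8166837075015
[[ 3.68863196e-04 -3.08259882e-01  9.51302112e-01 -1.41625985e-01]
 [-1.63684939e-03 -9.51301089e-01 -3.08258916e-01  7.87827953e-02]
 [ 9.99998592e-01 -1.44343291e-03 -8.55474959e-04  3.81120996e-04]
 [ 0.00000000e+00  0.00000000e+00  0.00000000e+00  1.00000000e+00]]
```

View pics/top.png

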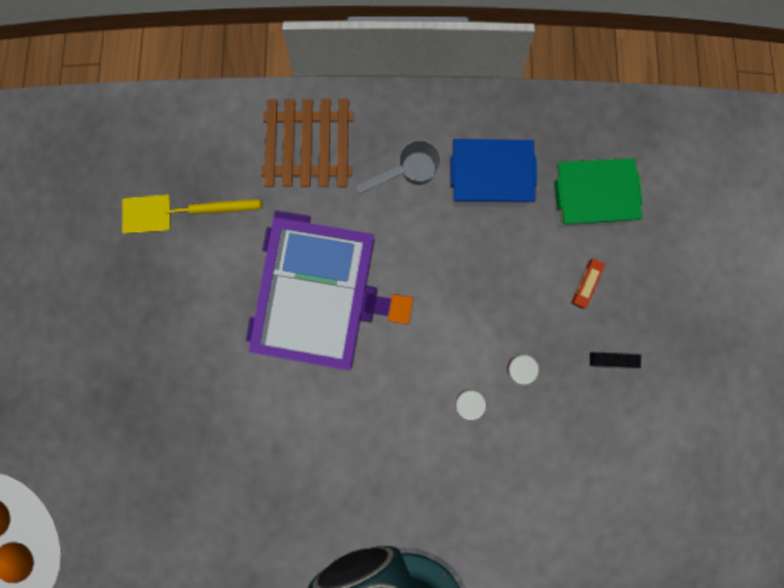

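View pics/scene.png

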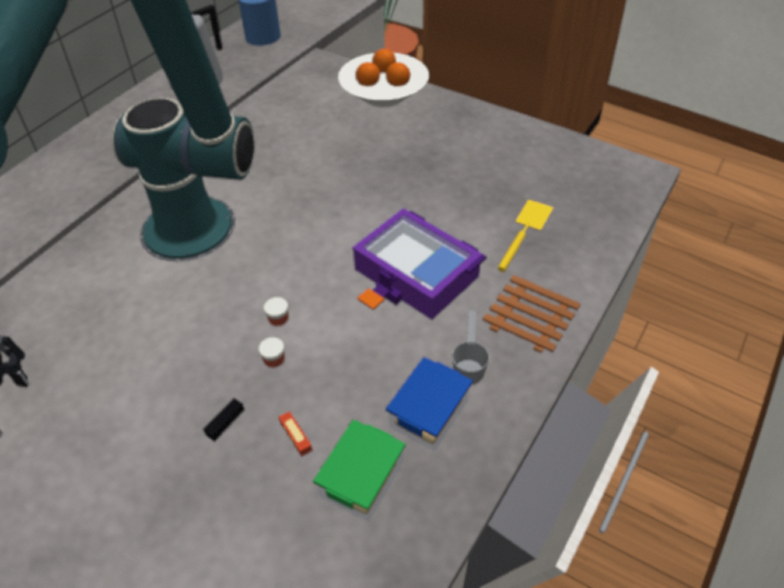

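The top view (at 1.4×) shows the box at about (312,291) with the orange pad at (400,309). The red carton is at (589,284) and the black look-alike at (615,360). There are two pots, at (471,405) and (524,370). No green or yellow carton is there. The base is near (390,590), so the pot at (524,370) looks farther away. Next I'll measure and check a crop.

Run:
```python
from h import *
C=cam('top'); im=C[0]; hsv=cv2.cvtColor(im,cv2.COLOR_RGB2HSV)
def comps(m,amin):
    m=cv2.morphologyEx(m.astype(np.uint8)*255,cv2.MORPH_CLOSE,np.ones((3,3)))
    return [c for c in cv2.findContours(m,cv2.RETR_EXTERNAL,cv2.CHAIN_APPROX_NONE)[0] if cv2.contourArea(c)>amin]
H,S,V=cv2.split(hsv)
for name,m,z,a in [('purple',(H>125)&(H<150)&(S>100),.072,300),('red/orange',((H<12)|(H>172))&(S>150)&(V>120),.024,60),('black',(V<45),.024,100),('white',(S<40)&(V>190),.04,100)]:
    for c in comps(m,a):
        M=cv2.moments(c); uv=[M['m10']/M['m00'],M['m01']/M['m00']]
        if uv[1]<70 : continue
        box=cv2.boxPoints(cv2.minAreaRect(c)); 
        B=onz(C,box,z)[:,:2]
        print(name,np.round(uv),cv2.contourArea(c),'P',onz(C,[uv],z)[0].round(3),'box',B.round(3).tolist())
# lid outline via corners (orig px)
lid=np.array([[273,214],[374,236],[350,369],[249,351]])/1.4
print(onz(C,lid,.072).round(3).tolist())
x=im[230:320,300:480]; save('pots',x,4)
```

```text
purple [223. 209.] 7656.0 P [0.553 0.153 0.072] box [[0.456, 0.265], [0.69, 0.227], [0.651, 0.01], [0.421, 0.05]]
red/orange [421. 202.] 290.5 P [ 0.577 -0.313  0.024] box [[0.543, -0.284], [0.619, -0.32], [0.61, -0.341], [0.534, -0.306]]
black [263. 406.] 1146.0 P [0.086 0.06  0.024] box [[0.122, 0.146], [0.125, -0.051], [0.056, -0.052], [0.052, 0.146]]
black [439. 257.] 298.5 P [ 0.445 -0.357  0.024] box [[0.436, -0.312], [0.459, -0.313], [0.454, -0.403], [0.432, -0.402]]
[[0.681, 0.222, 0.072], [0.645, 0.055, 0.072], [0.43, 0.091, 0.072], [0.456, 0.256, 0.072]]
```

View pics/pots.png

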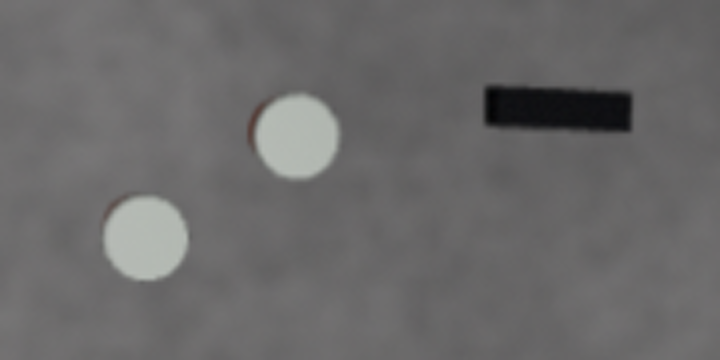

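The crop confirms two identical red-brown pots, at crop (298,136) and (146,238). The first is top px (374,264) and is farther from the base. The black stick is the look-alike. I'll start moving towards the pad.

Run:
```python
from h import *
C=cam('top')
p=onz(C,[[374.5,264],[336.5,289.5]],.04);print(p.round(3),np.hypot(p[:,0],p[:,1]))
print('pad',onz(C,[[400/1.4,309/1.4]],.045).round(3))
```

```text
[[ 0.429 -0.197  0.04 ]
 [ 0.37  -0.108  0.04 ]] [0.47195579 0.38507963]
pad [[0.528 0.011 0.045]]
```

carry_out(
  offset=[
    [-1, 0, 0],
    [-1, 0, 0],
    [0, 0, 0],
    [0, 0, 0],
    [0, 0, 0],
  ],
  delta_rot=[
    [6.8, 0, 0],
    [6.8, 0, 0],
    [6.8, 0, 0],
    [6.8, 0, 0],
    [6.8, 0, 0],
  ],
  fingers=-1,
)

```text
time: 0.62
tool_pos: [0.2794, -0.6144, 0.2513]
tcp_rot: [1.335, 1.123, -1.335]
wrist_force: [-0.6, 0.8, 0.0]
width: 0.3
```

carry_out(
  offset=[
    [0, 0.9, -4],
    [0, 0.9, -4],
    [0, 0.9, -4],
    [0, 0.9, -4],
    [0, 0.9, -4],
  ],
  delta_rot=[
    [0, 0, 0],
    [0, 0, 0],
    [0, 0, 0],
    [0, 0, 0],
    [0, 0, 0],
  ],
)

```text
time: 1.03
tool_pos: [0.3571, -0.4229, 0.2509]
tcp_rot: [1.332, 1.126, -1.331]
wrist_force: [1.1, -0.3, 0.2]
width: -0.0
```

carry_out(
  offset=[
    [0, 0.9, -4],
    [0, 0.9, -4],
    [0, 0.9, -4],
    [0, 0.9, -4],
    [0, 0.9, -4],
  ],
  delta_rot=[
    [0, 0, 0],
    [0, 0, 0],
    [0, 0, 0],
    [0, 0, 0],
    [0, 0, 0],
  ],
)

```text
time: 1.45
tool_pos: [0.4347, -0.233, 0.2513]
tcp_rot: [1.331, 1.125, -1.331]
wrist_force: [1.4, -1.0, 1.0]
width: -0.005
```

carry_out(
  offset=[
    [0, 0.9, -4],
    [0, 0.9, -4],
    [0, 0.9, -4],
    [0, 0.9, -4],
    [0, 0.9, -4],
  ],
  delta_rot=[
    [0, 0, 0],
    [0, 0, 0],
    [0, 0, 0],
    [0, 0, 0],
    [0, 0, 0],
  ],
)

```text
time: 1.87
tool_pos: [0.5123, -0.0431, 0.2514]
tcp_rot: [1.331, 1.125, -1.331]
wrist_force: [1.5, -0.4, -0.1]
width: -0.006
```

Run:
```python
from h import *
s=st(); C=cam('wrist'); save('w1',C[0],1.4)
c=np.array([.553,.156]); print(go([.53,.01,.15]))
```

```text
1.87 [ 0.5123 -0.0431  0.2514] [ 1.331  1.125 -1.331] [ 1.5 -0.4 -0.1] -0.006
[[0.0, 0.986, -0.166], [-0.0, -0.166, -0.986], [-1.0, 0.0, 0.0]] [-0.13 -0.06  1.92 -0.    1.28  1.61]
shift cm [10.18  0.74 -4.76]
None
```

View pics/w1.png

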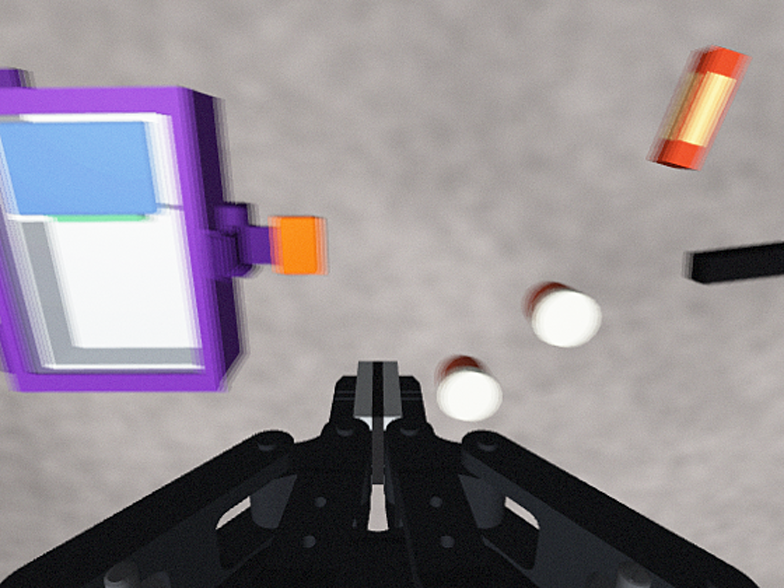

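The wrist view shows the orange pad at (300,245) and the box aligned with the image axes. The picture is slightly blurred by the motion. I'll settle and measure the pad.

carry_out(
  offset=[
    [1, 0.2, -1],
    [2, 0.2, -1.2],
    [2, 0.2, -1.2],
    [0, 0, 0],
    [0, 0, 0],
  ],
  delta_rot=[
    [0, 0, 0],
    [0, 0, 0],
    [0, 0, 0],
    [0, 0, 0],
    [0, 0, 0],
  ],
)

```text
time: 2.33
tool_pos: [0.5219, -0.013, 0.1993]
tcp_rot: [1.328, 1.129, -1.334]
wrist_force: [0.3, -1.0, -0.4]
width: 0.004
```

Run:
```python
from h import *
s=st(); C=cam('wrist'); save('w2',C[0])
H,S,V=cv2.split(cv2.cvtColor(C[0],cv2.COLOR_RGB2HSV))
m=((H>8)&(H<22)&(S>150)&(V>150)).astype(np.uint8)
c=max(cv2.findContours(m,0,2)[0],key=cv2.contourArea); b=cv2.boxPoints(cv2.minAreaRect(c)); B=onz(C,b,.045)
print('pad',b.round(),B.round(4).tolist(),B.mean(0)); P=B.mean(0)
e=B[:,:2]-P[:2]; 
for i in range(4):
    d=B[(i+1)%4]-B[i]; print(np.linalg.norm(d).round(4),np.degrees(np.arctan2(d[1],d[0])).round(1))
y=np.array([.16,.987]); go([*(P[:2]-.008*y),.08])
```

```text
2.33 [ 0.5219 -0.013   0.1993] [ 1.328  1.129 -1.334] [ 0.3 -1.  -0.4] 0.004
[[-0.005, 0.986, -0.166], [-0.0, -0.166, -0.986], [-1.0, -0.004, 0.001]] [-0.07  0.    1.96 -0.    1.18  1.67]
pad [[223. 168.]
 [261. 168.]
 [261. 213.]
 [223. 213.]] [[0.5527, 0.0246, 0.045], [0.5469, -0.0099, 0.045], [0.5039, -0.0022, 0.045], [0.51, 0.0338, 0.045]] [0.52837819 0.01158958 0.045     ]
0.035 -99.6
0.0437 169.9
0.0365 80.4
0.0437 -12.2
shift cm [12.07  0.14 -1.77]
```

carry_out(
  offset=[
    [3, 0, -0.9],
    [4, 0.1, -0.9],
    [4, 0, 0],
    [1, 0, 0],
    [0, 0, 0],
  ],
  delta_rot=[
    [0, 0, 0],
    [0, 0, 0],
    [0, 0, 0],
    [0, 0, 0],
    [0, 0, 0],
  ],
)

```text
time: 2.8
tool_pos: [0.5247, 0.0041, 0.0787]
tcp_rot: [1.328, 1.13, -1.337]
wrist_force: [-0.8, -0.5, -0.2]
width: -0.001
```

carry_out(
  offset=[
    [1, 0, 0],
    [0.9, 0, 0],
    [0.8, 0, 0],
    [0.8, 0, 0],
    [0.7, 0, 0],
  ],
  delta_rot=[
    [0, 0, 0],
    [0, 0, 0],
    [0, 0, 0],
    [0, 0, 0],
    [0, 0, 0],
  ],
)

```text
time: 3.22
tool_pos: [0.5286, 0.0045, 0.0397]
tcp_rot: [1.331, 1.124, -1.329]
wrist_force: [-0.1, -2.6, 3.0]
width: 0.002
```

carry_out(
  offset=[
    [0.2, 0, 0],
    [0, 0, 0],
    [0, 0, 0],
    [0, 0, 0],
    [0, 0, 0],
  ],
  delta_rot=[
    [0, 0, 0],
    [0, 0, 0],
    [0, 0, 0],
    [0, 0, 0],
    [0, 0, 0],
  ],
)

```text
time: 3.63
tool_pos: [0.5283, 0.0047, 0.038]
tcp_rot: [1.331, 1.125, -1.33]
wrist_force: [1.1, -4.2, 3.6]
width: -0.003
```

Run:
```python
from h import *
s=st(); C=cam('scene'); save('s2',C[0][100:300,180:400],3)
```

```text
3.63 [0.5283 0.0047 0.038 ] [ 1.331  1.125 -1.33 ] [ 1.1 -4.2  3.6] -0.003
[[0.001, 0.986, -0.166], [-0.0, -0.166, -0.986], [-1.0, 0.001, 0.0]] [-0.04  0.19  2.09 -0.    0.86  1.7 ]
```

View pics/s2.png

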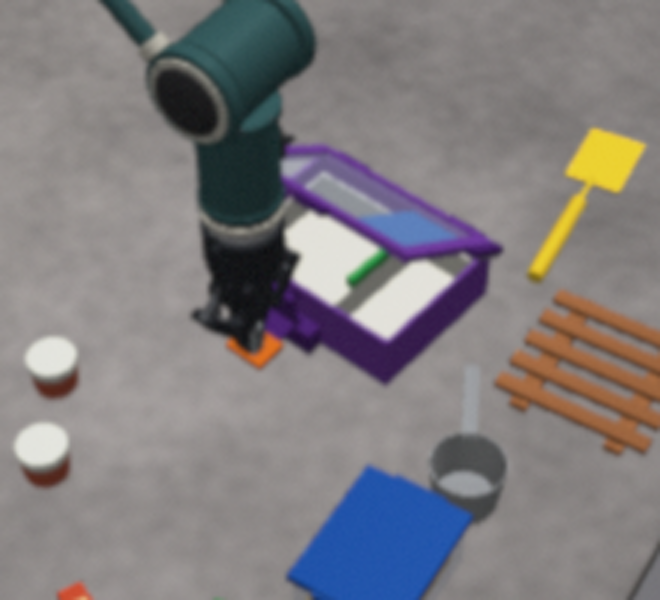

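The scene crop shows the lid popped to about 0.6 rad and the green tab at (368,265). Next I push the lip up and back along its arc with the shut fingertips.

carry_out(
  offset=[
    [-4, 0, 0],
    [-4, 0, 0],
    [-2.2, 0, 0],
    [0, 0, -2.6],
    [0, 0, -2.6],
  ],
  delta_rot=[
    [0, 0, 0],
    [0, 0, 0],
    [0, 0, 0],
    [0, 0, 0],
    [0, 0, 0],
  ],
)

```text
time: 4.1
tool_pos: [0.5372, 0.0568, 0.1415]
tcp_rot: [1.336, 1.123, -1.33]
wrist_force: [0.3, 0.1, -0.3]
width: 0.001
```

carry_out(
  offset=[
    [0, 0, -1.3],
    [0, 0, -1.3],
    [-1, 0, -0.8],
    [-1, 0, -0.8],
    [-1, 0, -0.8],
  ],
  delta_rot=[
    [0, 0, 0],
    [0, 0, 0],
    [0, 0, 0],
    [0, 0, 0],
    [0, 0, 0],
  ],
)

```text
time: 4.52
tool_pos: [0.543, 0.1014, 0.1707]
tcp_rot: [1.322, 1.122, -1.337]
wrist_force: [-1.2, -5.4, 6.0]
width: -0.001
```

carry_out(
  offset=[
    [-1.1, 0, -1.4],
    [-1.1, 0, -1.4],
    [-0.6, 0, -1.1],
    [-0.6, 0, -1.1],
    [-0.6, 0, -1.1],
  ],
  delta_rot=[
    [0, 0, 0],
    [0, 0, 0],
    [0, 0, 0],
    [0, 0, 0],
    [0, 0, 0],
  ],
)

```text
time: 4.93
tool_pos: [0.554, 0.167, 0.2086]
tcp_rot: [1.329, 1.127, -1.332]
wrist_force: [0.2, -0.1, -0.6]
width: 0.002
```

Run:
```python
from h import *
s=st(); C=cam('scene'); save('s3',C[0][80:280,180:400],3)
```

```text
4.93 [0.554  0.167  0.2086] [ 1.329  1.127 -1.332] [ 0.2 -0.1 -0.6] 0.002
[[-0.002, 0.986, -0.165], [-0.0, -0.165, -0.986], [-1.0, -0.002, 0.0]] [0.25 0.1  1.84 0.   1.2  1.99]
```

View pics/s3.png

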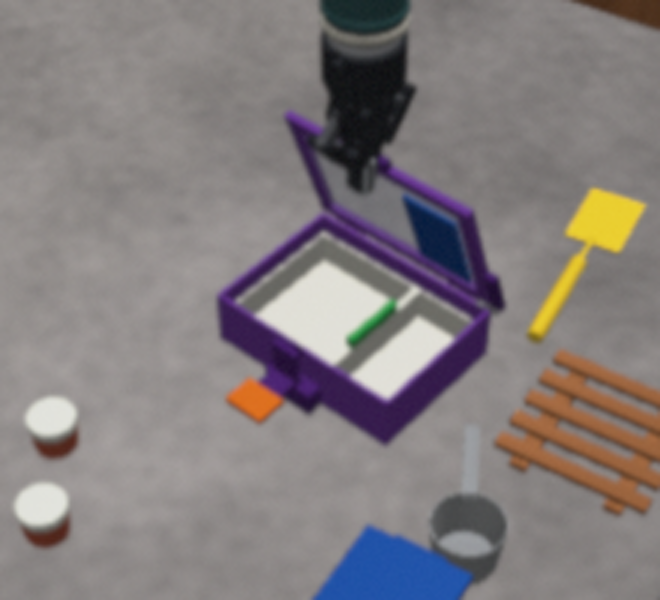

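The lid now stands near vertical, with the blue pack at (437,235). I'll continue the push past the balance point.

carry_out(
  offset=[
    [-0.3, 0, -1.4],
    [-0.3, 0, -1.4],
    [-0.3, 0, -1.4],
    [0, 0, -1.4],
    [0, 0, -1.4],
  ],
  delta_rot=[
    [0, 0, 0],
    [0, 0, 0],
    [0, 0, 0],
    [0, 0, 0],
    [0, 0, 0],
  ],
)

```text
time: 5.4
tool_pos: [0.5664, 0.2364, 0.2183]
tcp_rot: [1.331, 1.126, -1.331]
wrist_force: [0.6, -0.0, -0.7]
width: -0.003
```

carry_out(
  offset=[
    [0, 0, -1.4],
    [0, 0, -1.4],
    [0, 0, -1.4],
    [0, 0, 0],
    [0, 0, 0],
  ],
  delta_rot=[
    [0, 0, 0],
    [0, 0, 0],
    [0, 0, 0],
    [0, 0, 0],
    [0, 0, 0],
  ],
)

```text
time: 5.82
tool_pos: [0.5731, 0.2771, 0.2179]
tcp_rot: [1.329, 1.126, -1.33]
wrist_force: [0.6, -0.5, -0.1]
width: -0.002
```

carry_out(
  offset=[
    [0, 0, 4],
    [0, 0, 4],
    [0, 0, 4],
    [0, -1, 4],
    [0, -1, 0],
  ],
  delta_rot=[
    [0, 0, 0],
    [0, 0, 0],
    [0, 0, 0],
    [0, 0, 0],
    [0, 0, 0],
  ],
)

```text
time: 6.23
tool_pos: [0.5254, 0.1153, 0.218]
tcp_rot: [1.331, 1.121, -1.337]
wrist_force: [-0.9, 0.7, -0.4]
width: -0.003
```

carry_out(
  offset=[
    [-2, -1, 2],
    [-2, -1, 0],
    [0, 0, 0],
    [0, 0, 0],
    [0, 0, 0],
  ],
  delta_rot=[
    [0, 0, 0],
    [0, 0, 0],
    [0, 0, 0],
    [0, 0, 0],
    [0, 0, 0],
  ],
)

```text
time: 6.65
tool_pos: [0.5038, 0.1053, 0.2581]
tcp_rot: [1.331, 1.125, -1.331]
wrist_force: [0.5, 0.6, -0.4]
width: 0.0
```

Run:
```python
from h import *
s=st(); C=cam('wrist'); save('w3',C[0],1.4)
D=cam('top'); save('t3',D[0][110:310,130:350],3)
```

```text
6.65 [0.5038 0.1053 0.2581] [ 1.331  1.125 -1.331] [ 0.5  0.6 -0.4] 0.0
[[0.0, 0.986, -0.166], [-0.0, -0.166, -0.986], [-1.0, 0.0, -0.0]] [ 0.16 -0.06  1.91 -0.    1.29  1.9 ]
```

View pics/w3.png

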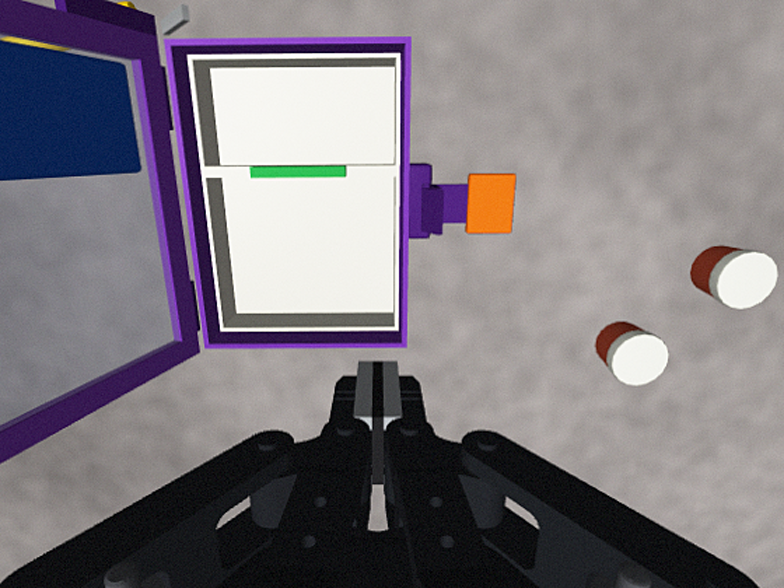

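The lid is right back. The wrist view shows the box rim with corners near (166,41), (411,37), (407,346) and (206,348), and the green tab at (298,171). I'll measure the box from its rim edges and the tab from its colour.

```bash
cat > box.py <<'E'
from h import *
def pur(C):
    H,S,V=cv2.split(cv2.cvtColor(C[0],cv2.COLOR_RGB2HSV)); return (H>125)&(H<150)&(S>100)&(V>60)
def green(C,z=.056):
    H,S,V=cv2.split(cv2.cvtColor(C[0],cv2.COLOR_RGB2HSV))
    m=((H>50)&(H<85)&(S>120)&(V>90)).astype(np.uint8); m[340:]=0
    c=max(cv2.findContours(m,0,1)[0],key=cv2.contourArea); b=cv2.boxPoints(cv2.minAreaRect(c)); B=onz(C,b,z)
    e=[B[(i+1)%4]-B[i] for i in range(4)]; e=max(e,key=np.linalg.norm)
    return b.mean(0),B.mean(0),np.degrees(np.arctan2(e[1],e[0]))%180,[np.linalg.norm(B[1]-B[0]).round(4),np.linalg.norm(B[2]-B[1]).round(4)]
def fit(P):
    vx,vy,x,y=cv2.fitLine(P[:,:2].astype(np.float32),cv2.DIST_HUBER,0,.01,.01).ravel(); return np.array([vx,vy]),np.array([x,y])
E
python3 - <<'E'
from box import *
C=cam('wrist'); p=pur(C)
rt=[[np.where(p[r,250:320])[0].max()+250.5,r] for r in list(range(40,108))+list(range(178,240))]
tp=[[c,np.where(p[:60,c])[0].min()-.5] for c in range(135,285,3)]
bt=[[c,np.where(p[200:260,c])[0].max()+200.5] for c in range(165,280,3)]
L=[fit(onz(C,np.array(x,float),.064)) for x in (rt,tp,bt)]
def X(a,b):
    t=np.linalg.solve(np.c_[a[0],-b[0]],b[1]-a[1]); return a[1]+t[0]*a[0]
A=X(L[0],L[1]); B=X(L[0],L[2]); d=(A-B); print('len',np.linalg.norm(d),'yaw',np.degrees(np.arctan2(d[1],d[0])))
print([np.degrees(np.arctan2(l[0][1],l[0][0])).round(2) for l in L])
xh=d/np.linalg.norm(d); yh=np.array([-xh[1],xh[0]]); c=(A+B)/2+.082*yh; print('centre',c)
g=green(C); print('tab',g); q=g[1][:2]-c; print('tab in box',q@xh,q@yh)
E
```

```text
len 0.22325282 yaw -9.325957
[np.float32(-9.33), np.float32(80.71), np.float32(80.39)]
centre [0.5509285  0.15709212]
tab (array([212., 121.], dtype=float32), array([0.57647028, 0.15206269, 0.056     ]), np.float64(80.32361488433288), [np.float64(0.0692), np.float64(0.0079)])
tab in box 0.026019229523100845 -0.0008238843420666995
```

Box centre is (0.551,0.157) with yaw −9.4°, and the tab is at (0.5765,0.152). I'll turn the tool so the jaws close along box x.

carry_out(
  offset=[
    [0, 0, 0],
    [0, 0, 0],
    [0, 0, 0],
    [0, 0, 0],
    [0, 0, 0],
  ],
  delta_rot=[
    [-6.9, 0, 0],
    [-6.9, 0, 0],
    [-6.9, 0, 0],
    [-6.9, 0, 0],
    [-6.9, 0, 0],
  ],
  fingers=0,
  newtons=60,
)

```text
time: 7.22
tool_pos: [0.5036, 0.1055, 0.257]
tcp_rot: [0.877, 1.388, -0.879]
wrist_force: [-0.1, 0.5, -0.2]
width: 0.501
```

carry_out(
  offset=[
    [0, 0, 0],
    [0, 0, 0],
    [0, 0, 0],
    [0, 0, 0],
    [0, 0, 0],
  ],
  delta_rot=[
    [-6.9, 0, 0],
    [-6.9, 0, 0],
    [-6.9, 0, 0],
    [-6.9, 0, 0],
    [-6.9, 0, 0],
  ],
)

```text
time: 7.63
tool_pos: [0.5036, 0.1055, 0.257]
tcp_rot: [0.412, 1.533, -0.414]
wrist_force: [0.1, 0.4, -0.2]
width: 0.496
```

carry_out(
  offset=[
    [0, 0, 0],
    [0, 0, 0],
    [0, 0, 0],
    [0, 0, 0],
    [0, 0, 0],
  ],
  delta_rot=[
    [-6.9, 0, 0],
    [-6.9, 0, 0],
    [-7, 0, 0],
    [0, 0, 0],
    [0, 0, 0],
  ],
)

```text
time: 8.05
tool_pos: [0.5037, 0.1055, 0.2573]
tcp_rot: [0.136, 1.568, -0.136]
wrist_force: [0.5, -0.5, -0.5]
width: 0.498
```

```bash
cat >> h.py <<'E'
def rot(yaw):
    "tool pointing down, tool y at world yaw (deg)"
    a=np.radians(yaw); y=np.array([np.cos(a),np.sin(a),0]); x=np.array([0,0,-1.]); return Ro.from_matrix(np.c_[x,y,np.cross(x,y)])
bc=np.array([.5509,.1571]); ba=np.radians(-9.4); xh=np.array([np.cos(ba),np.sin(ba)]); yh=np.array([-xh[1],xh[0]])
def bx(x,y): return bc+x*xh+y*yh
E
python3 - <<'E'
from h import *
st(); go([*bx(.0257,-.006),.025],rot(80.6))
E
```

```text
8.05 [0.5037 0.1055 0.2573] [ 0.136  1.568 -0.136] [ 0.5 -0.5 -0.5] 0.498
[[-0.002, 0.172, 0.985], [-0.0, 0.985, -0.172], [-1.0, -0.001, -0.002]] [ 0.16 -0.06  1.91  0.    1.29  0.33]
shift cm [23.22  5.34  6.37]
turn deg [-0.52 -0.09  0.03]
```

carry_out(
  offset=[
    [0, 2.7, 3.2],
    [0, 2.6, 3.2],
    [4, 0, 0],
    [4, 0, 0],
    [4, 0, 0],
  ],
  delta_rot=[
    [-0.5, 0, 0],
    [0, 0, 0],
    [0, 0, 0],
    [0, 0, 0],
    [0, 0, 0],
  ],
)

```text
time: 8.47
tool_pos: [0.577, 0.1477, 0.1374]
tcp_rot: [0.129, 1.565, -0.128]
wrist_force: [-0.3, -0.2, -1.6]
width: 0.501
```

carry_out(
  offset=[
    [3, 0, 0],
    [2, 0, 0],
    [2, 0, 0],
    [2, 0, 0],
    [2, 0, 0],
  ],
  delta_rot=[
    [0, 0, 0],
    [0, 0, 0],
    [0, 0, 0],
    [0, 0, 0],
    [0, 0, 0],
  ],
)

```text
time: 8.88
tool_pos: [0.5752, 0.147, 0.0266]
tcp_rot: [0.129, 1.568, -0.13]
wrist_force: [-0.2, 1.1, -0.5]
width: 0.501
```

Run:
```python
from h import *
st(); go([*bx(.0257,-.006),.025],rot(80.6))
```

```text
8.88 [0.5752 0.147  0.0266] [ 0.129  1.568 -0.13 ] [-0.2  1.1 -0.5] 0.501
[[-0.001, 0.164, 0.986], [-0.0, 0.986, -0.164], [-1.0, -0.0, -0.001]] [ 0.21  0.32  1.95 -0.    0.88  0.37]
shift cm [0.16 0.   0.  ]
turn deg [-0.04 -0.05  0.02]
```

carry_out(
  offset=[
    [0.15, 0, 0],
    [0, 0, 0],
    [0, 0, 0],
    [0, 0, 0],
    [0, 0, 0],
  ],
  delta_rot=[
    [0, 0, 0],
    [0, 0, 0],
    [0, 0, 0],
    [0, 0, 0],
    [0, 0, 0],
  ],
  fingers=-1,
  newtons=60,
)

```text
time: 9.3
tool_pos: [0.5765, 0.1471, 0.0281]
tcp_rot: [0.128, 1.565, -0.127]
wrist_force: [1.3, -0.2, -1.9]
width: 0.078
```

carry_out(
  offset=[
    [0, 0, 0],
    [-0.5, 0, 0],
    [-1, 0, 0],
    [-1, 0, 0],
    [-1, 0, 0],
  ],
  delta_rot=[
    [0, 0, 0],
    [0, 0, 0],
    [0, 0, 0],
    [0, 0, 0],
    [0, 0, 0],
  ],
)

```text
time: 9.72
tool_pos: [0.576, 0.147, 0.0634]
tcp_rot: [0.127, 1.566, -0.127]
wrist_force: [0.9, 1.2, -2.9]
width: 0.084
```

carry_out(
  offset=[
    [-2, 0, 0],
    [-2, 0, 0],
    [-3, 0, 0],
    [-3, 0, 0],
    [0, 0, 0],
  ],
  delta_rot=[
    [0, 0, 0],
    [0, 0, 0],
    [0, 0, 0],
    [0, 0, 0],
    [0, 0, 0],
  ],
)

```text
time: 10.13
tool_pos: [0.5807, 0.148, 0.1709]
tcp_rot: [0.13, 1.553, -0.123]
wrist_force: [1.9, 0.6, -1.0]
width: 0.084
```

carry_out(
  offset=[
    [0, -3, 0.6],
    [0, -4, 0.8],
    [0, -4, 0.8],
    [0, -4, 0.8],
    [0, -4, 0.8],
  ],
  delta_rot=[
    [0, 0, 0],
    [0, 0, 0],
    [0, 0, 0],
    [0, 0, 0],
    [0, 0, 0],
  ],
)

```text
time: 10.55
tool_pos: [0.5824, -0.0483, 0.1625]
tcp_rot: [0.126, 1.566, -0.126]
wrist_force: [1.0, -0.9, -2.0]
width: 0.082
```

carry_out(
  offset=[
    [0, -4, 0.8],
    [0, -2.3, 0.6],
    [0, 0, 0],
    [0, 0, 0],
    [0, 0, 0],
  ],
  delta_rot=[
    [0, 0, 0],
    [0, 0, 0],
    [-6, 0, 0],
    [-6, 0, 0],
    [-6, 0, 0],
  ],
)

```text
time: 10.97
tool_pos: [0.5862, -0.1123, 0.1622]
tcp_rot: [-0.123, 1.567, 0.122]
wrist_force: [-0.3, -0.1, -2.8]
width: 0.086
```

Run:
```python
from h import *
st(); go([.585,-.111,.15],rot(170.6))
C=cam('wrist'); save('w4',C[0],1.2)
```

```text
10.97 [ 0.5862 -0.1123  0.1622] [-0.123  1.567  0.122] [-0.3 -0.1 -2.8] 0.086
[[0.001, -0.155, 0.988], [-0.0, 0.988, 0.155], [-1.0, -0.0, 0.001]] [-0.23  0.17  1.85  0.    1.12 -0.39]
shift cm [ 1.22  0.14 -0.1 ]
turn deg [-7.166e+01  2.000e-02  3.000e-02]
```

View pics/w4.png

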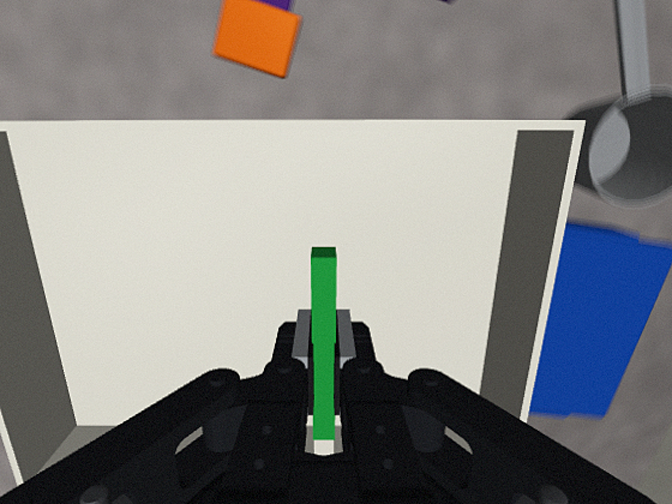

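The tray is held by its tab (image (323,340)) and the counter below is clear once it is turned. I'll turn it 72° more and set it down.

carry_out(
  offset=[
    [0, 0, 0],
    [0, 0, 0],
    [0, 0, 0],
    [0, 0, 0],
    [0, 0, 0],
  ],
  delta_rot=[
    [-7.1, 0, 0],
    [-7.1, 0, 0],
    [-7.1, 0, 0],
    [-7.1, 0, 0],
    [-7.1, 0, 0],
  ],
)

```text
time: 11.43
tool_pos: [0.5863, -0.111, 0.1621]
tcp_rot: [-0.607, 1.484, 0.607]
wrist_force: [-0.2, 0.2, -3.3]
width: 0.08
```

carry_out(
  offset=[
    [0, 0, 0],
    [0, 0, 0],
    [0, 0, 0],
    [0, 0, 0],
    [0, 0, 0],
  ],
  delta_rot=[
    [-7.1, 0, 0],
    [-7.1, 0, 0],
    [-7.1, 0, 0],
    [-7.1, 0, 0],
    [-7.1, 0, 0],
  ],
)

```text
time: 11.85
tool_pos: [0.5863, -0.111, 0.1621]
tcp_rot: [-1.08, 1.286, 1.079]
wrist_force: [-0.2, 0.1, -2.3]
width: 0.083
```

carry_out(
  offset=[
    [3, 0, 0],
    [3, 0, 0],
    [3, 0, 0],
    [2, 0, 0],
    [1.5, 0, 0],
  ],
  delta_rot=[
    [0, 0, 0],
    [0, 0, 0],
    [0, 0, 0],
    [0, 0, 0],
    [0, 0, 0],
  ],
)

```text
time: 12.27
tool_pos: [0.5845, -0.1106, 0.0344]
tcp_rot: [-1.073, 1.291, 1.077]
wrist_force: [-1.4, -0.9, -1.7]
width: 0.082
```

carry_out(
  offset=[
    [0.5, 0, 0],
    [0.4, 0, 0],
    [0.3, 0, 0],
    [0, 0, 0],
    [0, 0, 0],
  ],
  delta_rot=[
    [0, 0, 0],
    [0, 0, 0],
    [0, 0, 0],
    [0, 0, 0],
    [0, 0, 0],
  ],
)

```text
time: 12.68
tool_pos: [0.5873, -0.1114, 0.0261]
tcp_rot: [-1.077, 1.287, 1.075]
wrist_force: [0.4, 0.8, -2.2]
width: 0.085
```

Run:
```python
from h import *
st()
```

```text
12.68 [ 0.5873 -0.1114  0.0261] [-1.077  1.287  1.075] [ 0.4  0.8 -2.2] 0.085
[[0.002, -0.984, 0.178], [-0.0, 0.178, 0.984], [-1.0, -0.002, -0.0]] [-0.23  0.32  1.94  0.    0.87 -1.62]
```

carry_out(
  offset=[
    [0.2, 0, 0],
    [0.2, 0, 0],
    [0, 0, 0],
    [0, 0, 0],
    [0, 0, 0],
  ],
  delta_rot=[
    [0, 0, 0],
    [0, 0, 0],
    [0, 0, 0],
    [0, 0, 0],
    [0, 0, 0],
  ],
)

```text
time: 13.1
tool_pos: [0.5876, -0.1114, 0.023]
tcp_rot: [-1.078, 1.287, 1.074]
wrist_force: [-1.2, 0.1, 6.2]
width: 0.082
```

carry_out(
  offset=[
    [0, 0, 0],
    [0, 0, 0],
    [0, 0, 0],
    [0, 0, 0],
    [-1, 0, 0],
  ],
  delta_rot=[
    [0, 0, 0],
    [0, 0, 0],
    [0, 0, 0],
    [0, 0, 0],
    [0, 0, 0],
  ],
  fingers=0,
)

```text
time: 13.52
tool_pos: [0.5843, -0.1107, 0.029]
tcp_rot: [-1.074, 1.291, 1.08]
wrist_force: [-0.5, -0.5, -0.4]
width: 0.501
```

carry_out(
  offset=[
    [-3, 0, 0],
    [-4, 0, 0],
    [-4, 0, 0],
    [-4, 0, 0],
    [-4, 0, 0],
  ],
  delta_rot=[
    [0, 0, 0],
    [0, 0, 0],
    [7, 0, 0],
    [7, 0, 0],
    [7, 0, 0],
  ],
)

```text
time: 13.93
tool_pos: [0.5859, -0.1111, 0.2233]
tcp_rot: [-0.794, 1.421, 0.794]
wrist_force: [1.7, 0.2, 0.1]
width: 0.503
```

carry_out(
  offset=[
    [0, 0, 0],
    [0, 0, 0],
    [0, 0, 0],
    [0, 0, 0],
    [0, 0, 0],
  ],
  delta_rot=[
    [7.1, 0, 0],
    [7.1, 0, 0],
    [7.1, 0, 0],
    [7.1, 0, 0],
    [7.1, 0, 0],
  ],
)

```text
time: 14.35
tool_pos: [0.5862, -0.1112, 0.2217]
tcp_rot: [-0.314, 1.547, 0.313]
wrist_force: [-0.5, -0.1, -0.7]
width: 0.5
```

carry_out(
  offset=[
    [0, 0, 0],
    [0, 0, 0],
    [0, 0, 0],
    [0, 0, 0],
    [0, 0, 0],
  ],
  delta_rot=[
    [7.1, 0, 0],
    [7.1, 0, 0],
    [7.1, 0, 0],
    [7.1, 0, 0],
    [7.1, 0, 0],
  ],
)

```text
time: 14.77
tool_pos: [0.5862, -0.1111, 0.2214]
tcp_rot: [0.173, 1.564, -0.173]
wrist_force: [0.3, 0.6, -0.1]
width: 0.5
```

carry_out(
  offset=[
    [0, 0, 0],
    [0, 0, 0],
    [0, 0, 0],
    [0, 0, 0],
    [0, 0, 0],
  ],
  delta_rot=[
    [7.1, 0, 0],
    [7.1, 0, 0],
    [7.1, 0, 0],
    [7.1, 0, 0],
    [7.1, 0, 0],
  ],
)

```text
time: 15.18
tool_pos: [0.5861, -0.1111, 0.2214]
tcp_rot: [0.656, 1.469, -0.656]
wrist_force: [-0.4, 0.5, -0.7]
width: 0.505
```

carry_out(
  offset=[
    [0, -2, 0],
    [0, -2, 0],
    [0, -1, 0],
    [0, 0, 0],
    [0, 0, 0],
  ],
  delta_rot=[
    [7.1, 0, 0],
    [7.1, 0, 0],
    [7.1, 0, 0],
    [7.1, 0, 0],
    [7.1, 0, 0],
  ],
)

```text
time: 15.6
tool_pos: [0.5456, -0.1412, 0.2215]
tcp_rot: [1.127, 1.259, -1.127]
wrist_force: [-0.1, -0.3, -0.5]
width: 0.502
```

carry_out(
  offset=[
    [0, -2, 0],
    [0, 0, 0],
    [0, 0, 0],
    [0, 0, 0],
    [0, 0, 0],
  ],
  delta_rot=[
    [7.1, 0, 0],
    [7.1, 0, 0],
    [3, 0, 0],
    [0, 0, 0],
    [0, 0, 0],
  ],
)

```text
time: 16.02
tool_pos: [0.5264, -0.1432, 0.2213]
tcp_rot: [1.341, 1.118, -1.341]
wrist_force: [0.2, 0.5, 0.5]
width: 0.5
```

Run:
```python
from box import *
st(); C=cam('wrist'); save('w5',C[0])
g=green(C,.052); print(g)
y=g[2]-180 if g[2]>90 else g[2]
go([g[1][0],g[1][1],.021],rot(y))
```

```text
16.02 [ 0.5264 -0.1432  0.2213] [ 1.341  1.118 -1.341] [0.2 0.5 0.5] 0.5
[[0.001, 0.984, -0.18], [-0.0, -0.18, -0.984], [-1.0, 0.001, 0.0]] [-0.31  0.03  1.89  0.    1.22  1.44]
(array([225.04527, 138.95023], dtype=float32), array([ 0.58161297, -0.11120689,  0.052     ]), np.float64(169.72475023549842), [np.float64(0.0079), np.float64(0.0687)])
shift cm [20.03  4.84 -4.14]
turn deg [-0.07  0.   -0.03]
```

View pics/w5.png

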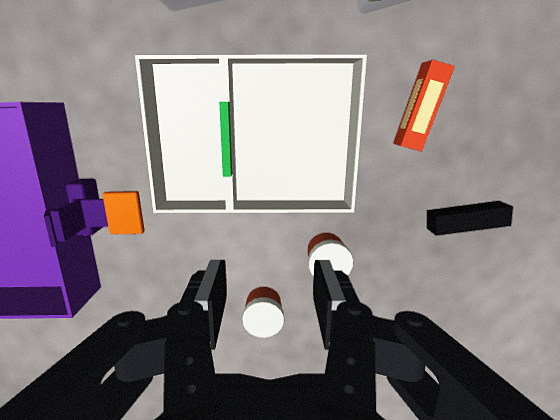

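The tray stands on the counter with the green tab at (225,139) and the wide bay to its right. I'll regrasp it with the jaws the other way round.

carry_out(
  offset=[
    [0, 2.1, -2.1],
    [0, 2.2, -2],
    [4, 0, 0],
    [4, 0, 0],
    [4, 0, 0],
  ],
  delta_rot=[
    [0, 0, 0],
    [0, 0, 0],
    [0, 0, 0],
    [0, 0, 0],
    [0, 0, 0],
  ],
)

```text
time: 16.48
tool_pos: [0.5778, -0.1104, 0.1007]
tcp_rot: [1.342, 1.116, -1.338]
wrist_force: [1.0, -0.2, -0.5]
width: 0.5
```

carry_out(
  offset=[
    [3, 0, 0],
    [2, 0, 0],
    [2, 0, 0],
    [0.9, 0, 0],
    [0, 0, 0],
  ],
  delta_rot=[
    [0, 0, 0],
    [0, 0, 0],
    [0, 0, 0],
    [0, 0, 0],
    [0, 0, 0],
  ],
)

```text
time: 16.9
tool_pos: [0.574, -0.11, 0.0191]
tcp_rot: [1.34, 1.122, -1.345]
wrist_force: [0.1, 0.9, -0.5]
width: 0.498
```

carry_out(
  offset=[
    [0, 0, 0],
    [0, 0, 0],
    [0, 0, 0],
    [0, 0, 0],
    [0, 0, 0],
  ],
  delta_rot=[
    [0, 0, 0],
    [0, 0, 0],
    [0, 0, 0],
    [0, 0, 0],
    [0, 0, 0],
  ],
  fingers=-1,
)

```text
time: 17.32
tool_pos: [0.578, -0.111, 0.0239]
tcp_rot: [1.344, 1.114, -1.339]
wrist_force: [0.4, 0.5, 6.0]
width: 0.077
```

Run:
```python
from h import *
st(); go([.5816-.0059,-.1112+.0011,.021])
```

```text
17.32 [ 0.578  -0.111   0.0239] [ 1.344  1.114 -1.339] [0.4 0.5 6. ] 0.077
[[0.004, 0.983, -0.181], [-0.001, -0.181, -0.983], [-1.0, 0.004, 0.0]] [-0.23  0.31  1.97  0.    0.86  1.52]
shift cm [ 0.29 -0.24 -0.05]
```

carry_out(
  offset=[
    [-0.5, 0, 0],
    [-2, 0, 0],
    [-3, 0, 0],
    [-4, 0, 0],
    [-4, 0, 0],
  ],
  delta_rot=[
    [0, 0, 0],
    [0, 0, 0],
    [0, 0, 0],
    [0, 0, 0],
    [0, 0, 0],
  ],
)

```text
time: 17.73
tool_pos: [0.5739, -0.1103, 0.1564]
tcp_rot: [1.34, 1.121, -1.346]
wrist_force: [1.0, 0.1, -3.1]
width: 0.077
```

carry_out(
  offset=[
    [-1, 0, 0],
    [0, 0, 0],
    [0, 0, 0],
    [0, 0, 0],
    [0, 0, 0],
  ],
  delta_rot=[
    [-7, 0, 0],
    [-7, 0, 0],
    [-7, 0, 0],
    [-7, 0, 0],
    [-7, 0, 0],
  ],
)

```text
time: 18.15
tool_pos: [0.5753, -0.1105, 0.1666]
tcp_rot: [0.883, 1.385, -0.884]
wrist_force: [-0.3, 0.5, -3.8]
width: 0.081
```

carry_out(
  offset=[
    [0, 0, 0],
    [0, 0, 0],
    [0, 0, 0],
    [0, 0, 0],
    [0, 0, 0],
  ],
  delta_rot=[
    [-7, 0, 0],
    [-7, 0, 0],
    [-7, 0, 0],
    [-7, 0, 0],
    [-7, 0, 0],
  ],
)

```text
time: 18.57
tool_pos: [0.5752, -0.1105, 0.1662]
tcp_rot: [0.412, 1.533, -0.412]
wrist_force: [0.5, 0.0, -2.0]
width: 0.079
```

carry_out(
  offset=[
    [0, 0, 0],
    [0, 0, 0],
    [0, 0, 0],
    [0, 0, 0],
    [0, 0, 0],
  ],
  delta_rot=[
    [-7, 0, 0],
    [-7, 0, 0],
    [-7, 0, 0],
    [0, 0, 0],
    [0, 0, 0],
  ],
)

```text
time: 18.98
tool_pos: [0.5755, -0.1106, 0.1664]
tcp_rot: [0.132, 1.568, -0.132]
wrist_force: [-0.2, 0.1, -2.6]
width: 0.08
```

Run:
```python
from h import *
st(); go([*bx(-.025,-.0035),.16],rot(80.6))
C=cam('wrist'); save('w6',C[0])
```

```text
18.98 [ 0.5755 -0.1106  0.1664] [ 0.132  1.568 -0.132] [-0.2  0.1 -2.6] 0.08
[[-0.001, 0.167, 0.986], [0.0, 0.986, -0.167], [-1.0, 0.0, -0.001]] [-0.23  0.15  1.87 -0.    1.13 -0.06]
shift cm [ 0.65 25.61 -9.41]
turn deg [-0.24 -0.07 -0.  ]
```

View pics/w6.png

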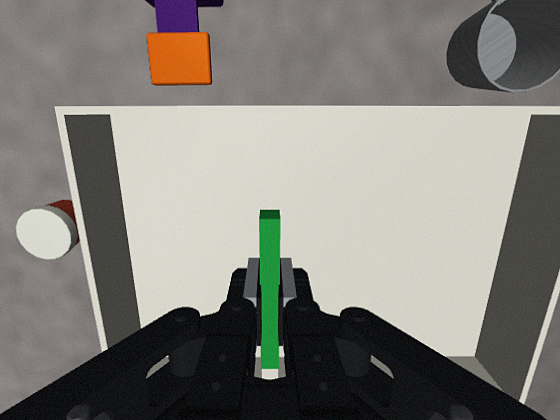

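The tray is held level. The tab's far top edge is at row 219 and the tray's front rim at row 106. From these I compute the tray's offset in the hand.

Run:
```python
from h import *
s=read_state(); C=cam('wrist'); R=Ro.from_rotvec(s['tcp_rot']); z=s['tool_pos'][2]
im=C[0].astype(int); print('rim rows col300',[(r,im[r,300].tolist()) for r in range(102,110)])
print('tab',[(r,im[r,270].tolist()) for r in range(206,224,2)])
f=lambda uv,dz:(R.inv().apply(onz(C,[uv],z+dz)[0]-s['tool_pos'])*1000).round(1)
print('tab end',f([270,219],.028),'rim',f([300,105.5],.016),'tabL/R',f([260,240],.028),f([280,240],.028))
# rim left and right outer corner, x of tray in hand
print('corner L',f([55,106.5],.016))
```

```text
rim rows col300 [(102, [129, 122, 124]), (103, [130, 121, 121]), (104, [117, 112, 110]), (105, [165, 164, 157]), (106, [229, 225, 215]), (107, [218, 216, 206]), (108, [216, 214, 204]), (109, [215, 212, 201])]
tab [(206, [212, 210, 201]), (208, [232, 226, 218]), (210, [0, 58, 0]), (212, [19, 78, 27]), (214, [13, 75, 24]), (216, [19, 84, 36]), (218, [10, 89, 31]), (220, [34, 157, 66]), (222, [35, 154, 64])]
tab end [-28.   38.7   0.2] rim [-16.   78.8  11.3] tabL/R [-28.   30.3  -3.6] [-28.   30.2   4. ]
corner L [-15.9  78.8 -79.5]
```

carry_out(
  offset=[
    [0, 4, -1.5],
    [0, 4, -1.5],
    [0, 4, -1.5],
    [0, 4, -1.5],
    [0, 4, -1.5],
  ],
  delta_rot=[
    [-0.2, 0, 0],
    [0, 0, 0],
    [0, 0, 0],
    [0, 0, 0],
    [0, 0, 0],
  ],
)

```text
time: 19.5
tool_pos: [0.5347, 0.0951, 0.1669]
tcp_rot: [0.129, 1.567, -0.129]
wrist_force: [0.8, 1.1, -1.9]
width: 0.083
```

carry_out(
  offset=[
    [0, 3, -1.5],
    [0, 1.5, -0.4],
    [0, 1, 0],
    [0, 0, 0],
    [0, 0, 0],
  ],
  delta_rot=[
    [0, 0, 0],
    [0, 0, 0],
    [0, 0, 0],
    [0, 0, 0],
    [0, 0, 0],
  ],
)

```text
time: 19.92
tool_pos: [0.5259, 0.1508, 0.1669]
tcp_rot: [0.126, 1.567, -0.127]
wrist_force: [0.5, -0.8, -2.7]
width: 0.079
```

Run:
```python
from h import *
st(); go([*bx(-.025,-.0035),.028],rot(80.6))
```

```text
19.92 [0.5259 0.1508 0.1669] [ 0.126  1.567 -0.127] [ 0.5 -0.8 -2.7] 0.079
[[0.0, 0.161, 0.987], [-0.001, 0.987, -0.161], [-1.0, -0.001, 0.0]] [ 0.23  0.07  1.95 -0.    1.12  0.4 ]
shift cm [13.88  0.69 -0.14]
turn deg [0.16 0.03 0.04]
```

carry_out(
  offset=[
    [0, 0.4, -0.1],
    [0, 0.3, 0],
    [3, 0, 0],
    [3, 0, 0],
    [0.5, 0, 0],
  ],
  delta_rot=[
    [0.1, 0, 0],
    [0, 0, 0],
    [0, 0, 0],
    [0, 0, 0],
    [0, 0, 0],
  ],
)

```text
time: 20.33
tool_pos: [0.5221, 0.1562, 0.0969]
tcp_rot: [0.127, 1.575, -0.132]
wrist_force: [-1.6, -0.3, -3.6]
width: 0.082
```

carry_out(
  offset=[
    [0, 0, 0],
    [0, 0, 0],
    [0, 0, 0],
    [0, 0, 0],
    [0, 0, 0],
  ],
  delta_rot=[
    [0, 0, 0],
    [0, 0, 0],
    [0, 0, 0],
    [0, 0, 0],
    [0, 0, 0],
  ],
)

```text
time: 20.75
tool_pos: [0.5271, 0.1583, 0.1036]
tcp_rot: [0.129, 1.564, -0.127]
wrist_force: [0.3, 0.6, -2.6]
width: 0.083
```

Run:
```python
from h import *
st(); go([*bx(-.025,-.0035),.028],rot(80.6))
C=cam('wrist'); save('w7',C[0])
```

```text
20.75 [0.5271 0.1583 0.1036] [ 0.129  1.564 -0.127] [ 0.3  0.6 -2.6] 0.083
[[0.003, 0.163, 0.987], [0.001, 0.987, -0.163], [-1.0, 0.001, 0.003]] [ 0.25  0.14  2.   -0.    1.    0.41]
shift cm [ 7.56 -0.09 -0.15]
turn deg [ 0.04  0.17 -0.07]
```

View pics/w7.png

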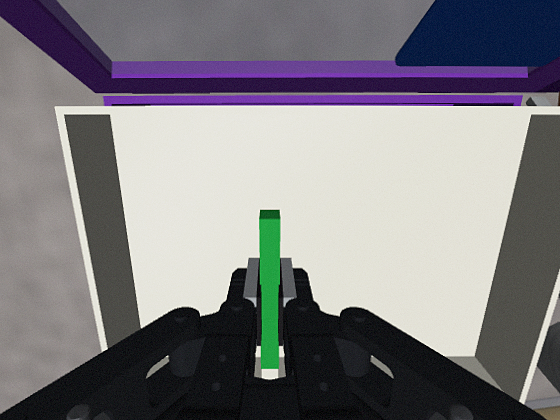

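The tray is square over the box, with its rim parallel to the purple rim at row 100. I'll apply the small correction and lower it slowly.

carry_out(
  offset=[
    [0, -0.1, -0.15],
    [1, 0, 0],
    [1, 0, 0],
    [0.5, 0, 0],
    [0, 0, 0],
  ],
  delta_rot=[
    [0, 0, 0],
    [0, 0, 0],
    [0, 0, 0],
    [0, 0, 0],
    [0, 0, 0],
  ],
)

```text
time: 21.22
tool_pos: [0.5229, 0.157, 0.0746]
tcp_rot: [0.127, 1.569, -0.129]
wrist_force: [0.7, 0.4, -2.1]
width: 0.084
```

carry_out(
  offset=[
    [0.4, 0, 0],
    [0.4, 0, 0],
    [0.4, 0, 0],
    [0.4, 0, 0],
    [0.4, 0, 0],
  ],
  delta_rot=[
    [0, 0, 0],
    [0, 0, 0],
    [0, 0, 0],
    [0, 0, 0],
    [0, 0, 0],
  ],
)

```text
time: 21.63
tool_pos: [0.5239, 0.1573, 0.0563]
tcp_rot: [0.128, 1.567, -0.128]
wrist_force: [0.1, -0.6, -3.0]
width: 0.082
```

Run:
```python
from h import *
st(); go([*bx(-.025,-.0035),.028],rot(80.6))
```

```text
21.63 [0.5239 0.1573 0.0563] [ 0.128  1.567 -0.128] [ 0.1 -0.6 -3. ] 0.082
[[-0.0, 0.162, 0.987], [-0.0, 0.987, -0.162], [-1.0, -0.0, -0.0]] [0.25 0.2  2.04 0.   0.91 0.41]
shift cm [2.83 0.07 0.17]
turn deg [ 0.05 -0.02  0.  ]
```

carry_out(
  offset=[
    [0.5, 0, 0.1],
    [0.5, 0, 0],
    [0.5, 0, 0],
    [0.5, 0, 0],
    [0.4, 0, 0],
  ],
  delta_rot=[
    [0, 0, 0],
    [0, 0, 0],
    [0, 0, 0],
    [0, 0, 0],
    [0, 0, 0],
  ],
)

```text
time: 22.05
tool_pos: [0.5248, 0.1571, 0.0321]
tcp_rot: [0.128, 1.568, -0.128]
wrist_force: [-0.3, 0.4, -2.0]
width: 0.084
```

carry_out(
  offset=[
    [0.3, 0, 0],
    [0.2, 0, 0],
    [0, 0, 0],
    [0, 0, 0],
    [0, 0, 0],
  ],
  delta_rot=[
    [0, 0, 0],
    [0, 0, 0],
    [0, 0, 0],
    [0, 0, 0],
    [0, 0, 0],
  ],
)

```text
time: 22.47
tool_pos: [0.5251, 0.1571, 0.028]
tcp_rot: [0.128, 1.567, -0.128]
wrist_force: [-1.8, -0.8, 0.8]
width: 0.079
```

Run:
```python
from h import *
st(); go([*bx(-.025,-.0035),.028],rot(80.6))
```

```text
22.47 [0.5251 0.1571 0.028 ] [ 0.128  1.567 -0.128] [-1.8 -0.8  0.8] 0.079
[[0.0, 0.162, 0.987], [-0.0, 0.987, -0.162], [-1.0, 0.0, 0.0]] [ 0.25  0.24  2.05 -0.    0.85  0.41]
shift cm [0.   0.07 0.05]
turn deg [ 0.06  0.01 -0.  ]
```

Seated: the TCP bottoms at 0.028 and the weight has come off. I'll press lightly, let go, and go for the far pot.

carry_out(
  offset=[
    [0.15, 0, 0],
    [0.15, 0, 0],
    [0, 0, 0],
    [0, 0, 0],
    [0, 0, 0],
  ],
  delta_rot=[
    [0, 0, 0],
    [0, 0, 0],
    [0, 0, 0],
    [0, 0, 0],
    [0, 0, 0],
  ],
)

```text
time: 22.88
tool_pos: [0.5251, 0.1571, 0.0279]
tcp_rot: [0.128, 1.567, -0.128]
wrist_force: [-10.8, -2.7, 21.6]
width: 0.083
```

carry_out(
  offset=[
    [0, 0, 0],
    [0, 0, 0],
    [0, 0, 0],
    [-1, 0, 0],
    [-3, 0, 0],
  ],
  delta_rot=[
    [0, 0, 0],
    [0, 0, 0],
    [0, 0, 0],
    [0, 0, 0],
    [0, 0, 0],
  ],
  fingers=0,
)

```text
time: 23.3
tool_pos: [0.5207, 0.1561, 0.0608]
tcp_rot: [0.126, 1.576, -0.131]
wrist_force: [-0.4, -0.2, -0.7]
width: 0.495
```

carry_out(
  offset=[
    [-4, 0, 0],
    [-4, 0, 0],
    [-4, 0, 0],
    [-4, 0, 0],
    [0, 0, 0],
  ],
  delta_rot=[
    [0, 0, 0],
    [0, 0, 0],
    [0, 0, 0],
    [0, 0, 0],
    [7, 0, 0],
  ],
)

```text
time: 23.72
tool_pos: [0.5304, 0.1585, 0.2358]
tcp_rot: [0.229, 1.543, -0.219]
wrist_force: [2.0, 0.1, 0.9]
width: 0.499
```

carry_out(
  offset=[
    [0, 0, 0],
    [0, 0, 0],
    [0, 0, 0],
    [0, 0, 0],
    [0, 0, 0],
  ],
  delta_rot=[
    [7, 0, 0],
    [7, 0, 0],
    [7, 0, 0],
    [7, 0, 0],
    [7, 0, 0],
  ],
  fingers=1,
)

```text
time: 24.13
tool_pos: [0.525, 0.1572, 0.2253]
tcp_rot: [0.704, 1.453, -0.704]
wrist_force: [0.3, 0.8, -0.2]
width: 1.0
```

carry_out(
  offset=[
    [0, 0, 0],
    [0, 0, 0],
    [0, 0, 0],
    [0, 0, 0],
    [0, 0, 0],
  ],
  delta_rot=[
    [7, 0, 0],
    [7, 0, 0],
    [7, 0, 0],
    [7, 0, 0],
    [7, 0, 0],
  ],
)

```text
time: 24.55
tool_pos: [0.525, 0.1572, 0.2251]
tcp_rot: [1.167, 1.236, -1.166]
wrist_force: [-0.4, 0.6, 0.6]
width: 0.997
```

carry_out(
  offset=[
    [0, -1.5, 4],
    [0, -1.5, 4],
    [0, -1.5, 4],
    [0, -1.5, 4],
    [0, 0, 0],
  ],
  delta_rot=[
    [7, 0, 0],
    [6, 0, 0],
    [0, 0, 0],
    [0, 0, 0],
    [0, 0, 0],
  ],
)

```text
time: 24.97
tool_pos: [0.4511, 0.0022, 0.2246]
tcp_rot: [1.328, 1.124, -1.335]
wrist_force: [-0.2, 0.0, -0.2]
width: 0.999
```

Run:
```python
from h import *
st(); go([.429,-.197,.2],rot(-9.4)); C=cam('wrist'); save('w8',C[0])
```

```text
24.97 [0.4511 0.0022 0.2246] [ 1.328  1.124 -1.335] [-0.2  0.  -0.2] 0.999
[[-0.002, 0.986, -0.167], [-0.003, -0.167, -0.986], [-1.0, -0.002, 0.003]] [-0.05 -0.16  2.07 -0.    1.24  1.69]
shift cm [ 2.53  1.15 20.  ]
turn deg [-0.2   0.19  0.11]
```

View pics/w8.png

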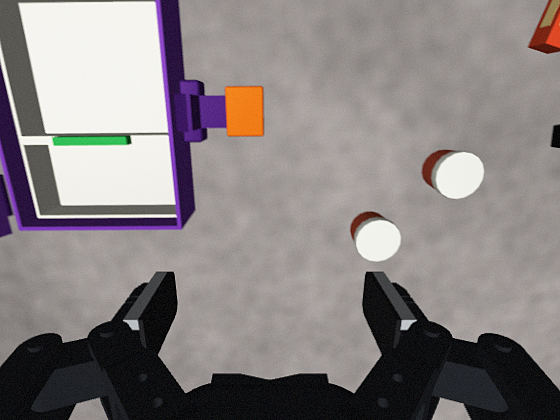

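The tray is seated with the wide bay on +x. The pots are at (458,175) and (378,240), and the first is the farther, meant one. I'll measure both cap centres.

```bash
cat > pot.py <<'E'
from h import *
def pots(C):
    H,S,V=cv2.split(cv2.cvtColor(C[0],cv2.COLOR_RGB2HSV)); m=((S<30)&(V>215)).astype(np.uint8); m=cv2.morphologyEx(m,cv2.MORPH_OPEN,np.ones((5,5)))
    out=[]
    for c in cv2.findContours(m,0,1)[0]:
        if 900<cv2.contourArea(c)<9000:
            e=cv2.fitEllipse(c)
            if min(e[1])/max(e[1])>.75: out.append((np.round(e[0]),onz(C,[e[0]],.04)[0].round(4)))
    return out
E
python3 - <<'E'
from pot import *
for p in pots(cam('wrist')): print(p, np.hypot(*p[1][:2]))
E
```

```text
(array([381., 242.]), array([ 0.3707, -0.1057,  0.04  ])) 0.38547500567481674
(array([462., 177.]), array([ 0.4295, -0.1932,  0.04  ])) 0.4709527470988995
```

carry_out(
  offset=[
    [0, 0.2, 4],
    [0, 0.2, 4],
    [0, 0.2, 4],
    [0, 0.2, 3],
    [0, 0, 0],
  ],
  delta_rot=[
    [0, 0, 0],
    [0, 0, 0],
    [0, 0, 0],
    [0, 0, 0],
    [0, 0, 0],
  ],
)

```text
time: 25.48
tool_pos: [0.4389, -0.1459, 0.2254]
tcp_rot: [1.329, 1.123, -1.33]
wrist_force: [0.2, -0.2, -0.2]
width: 1.002
```

Run:
```python
from pot import *
st()
for p in pots(cam('wrist')): print(p); go([p[1][0],p[1][1],.01],rot(-9.4))
```

```text
25.48 [ 0.4389 -0.1459  0.2254] [ 1.329  1.123 -1.33 ] [ 0.2 -0.2 -0.2] 1.002
[[0.001, 0.986, -0.165], [-0.003, -0.165, -0.986], [-1.0, 0.001, 0.002]] [-0.37 -0.14  2.05 -0.    1.24  1.36]
(array([243., 252.]), array([ 0.3706, -0.106 ,  0.04  ]))
shift cm [21.51 -7.38 -2.59]
turn deg [-0.11 -0.   -0.05]
(array([316., 188.]), array([ 0.4293, -0.1937,  0.04  ]))
shift cm [21.52 -0.14  5.09]
turn deg [-0.11 -0.   -0.05]
```

carry_out(
  offset=[
    [0, -0.15, 2.6],
    [0, 0, 2.5],
    [4, 0, 0],
    [4, 0, 0],
    [4, 0, 0],
  ],
  delta_rot=[
    [0, 0, 0],
    [0, 0, 0],
    [0, 0, 0],
    [0, 0, 0],
    [0, 0, 0],
  ],
)

```text
time: 25.95
tool_pos: [0.4305, -0.1917, 0.1047]
tcp_rot: [1.329, 1.125, -1.325]
wrist_force: [1.0, 0.3, -0.3]
width: 0.995
```

carry_out(
  offset=[
    [3, 0, 0],
    [3, 0, 0],
    [2, 0, 0],
    [1.4, 0, 0],
    [0, 0, 0],
  ],
  delta_rot=[
    [0, 0, 0],
    [0, 0, 0],
    [0, 0, 0],
    [0, 0, 0],
    [0, 0, 0],
  ],
)

```text
time: 26.37
tool_pos: [0.4264, -0.1892, 0.0074]
tcp_rot: [1.326, 1.136, -1.33]
wrist_force: [-0.6, 0.3, 0.3]
width: 0.999
```

carry_out(
  offset=[
    [0, 0, 0],
    [0, 0, 0],
    [0, 0, 0],
    [0, 0, 0],
    [0, 0, 0],
  ],
  delta_rot=[
    [0, 0, 0],
    [0, 0, 0],
    [0, 0, 0],
    [0, 0, 0],
    [0, 0, 0],
  ],
  fingers=-1,
  newtons=30,
)

```text
time: 26.78
tool_pos: [0.4301, -0.1929, 0.0126]
tcp_rot: [1.33, 1.124, -1.326]
wrist_force: [0.6, 2.1, 5.1]
width: 0.576
```

carry_out(
  offset=[
    [0, 0, 0],
    [-1, 0, 0],
    [-2, 0, 0],
    [-4, 0, 0],
    [-4, 0, 0],
  ],
  delta_rot=[
    [0, 0, 0],
    [0, 0, 0],
    [0, 0, 0],
    [0, 0, 0],
    [0, 0, 0],
  ],
)

```text
time: 27.2
tool_pos: [0.4259, -0.1915, 0.1208]
tcp_rot: [1.328, 1.132, -1.331]
wrist_force: [0.1, -1.2, -0.7]
width: 0.574
```

Run:
```python
from h import *
st(); go([*bx(-.066,-.015),.12],rot(-9.4))
```

```text
27.2 [ 0.4259 -0.1915  0.1208] [ 1.328  1.132 -1.331] [ 0.1 -1.2 -0.7] 0.574
[[-0.005, 0.987, -0.163], [0.002, -0.163, -0.987], [-1.0, -0.005, -0.001]] [-0.48 -0.03  2.15 -0.    1.03  1.26]
shift cm [  0.13   0.06 -34.94]
turn deg [ 0.04 -0.07  0.27]
```

carry_out(
  offset=[
    [-2, 0, -2],
    [0, 0, -4],
    [0, 0, -4],
    [0, 0, -4],
    [0, 0, -4],
  ],
  delta_rot=[
    [0, 0, 0],
    [0, 0, 0],
    [0, 0, 0],
    [0, 0, 0],
    [0, 0, 0],
  ],
)

```text
time: 27.62
tool_pos: [0.4572, -0.0136, 0.1419]
tcp_rot: [1.33, 1.126, -1.328]
wrist_force: [0.9, -0.5, -0.2]
width: 0.575
```

carry_out(
  offset=[
    [0, 0, -4],
    [0, 0, -4],
    [0, 0, -4],
    [0, 0, -4],
    [0, 0, -1],
  ],
  delta_rot=[
    [0, 0, 0],
    [0, 0, 0],
    [0, 0, 0],
    [0, 0, 0],
    [0, 0, 0],
  ],
)

```text
time: 28.03
tool_pos: [0.4856, 0.1576, 0.1418]
tcp_rot: [1.329, 1.13, -1.324]
wrist_force: [-0.2, -0.1, -0.7]
width: 0.575
```

Run:
```python
from h import *
st(); go([*bx(-.068,-.015),.02],rot(-9.4))
```

```text
28.03 [0.4856 0.1576 0.1418] [ 1.329  1.13  -1.324] [-0.2 -0.1 -0.7] 0.575
[[0.002, 0.987, -0.159], [0.002, -0.159, -0.987], [-1.0, 0.001, -0.003]] [0.26 0.03 2.05 0.   1.07 1.99]
shift cm [12.18 -0.37  0.51]
turn deg [ 0.23 -0.15 -0.08]
```

carry_out(
  offset=[
    [0, -0.3, 0.5],
    [3, 0, 0],
    [3, 0, 0],
    [2, 0, 0],
    [2, 0, 0],
  ],
  delta_rot=[
    [0, 0, 0],
    [0, 0, 0],
    [0, 0, 0],
    [0, 0, 0],
    [0, 0, 0],
  ],
)

```text
time: 28.45
tool_pos: [0.4799, 0.1466, 0.0396]
tcp_rot: [1.327, 1.127, -1.331]
wrist_force: [0.5, 0.4, -0.2]
width: 0.576
```

carry_out(
  offset=[
    [1, 0, 0],
    [0.7, 0, 0],
    [0.4, 0, 0],
    [0.2, 0, 0],
    [0, 0, 0],
  ],
  delta_rot=[
    [0, 0, 0],
    [0, 0, 0],
    [0, 0, 0],
    [0, 0, 0],
    [0, 0, 0],
  ],
)

```text
time: 28.87
tool_pos: [0.4813, 0.1477, 0.0196]
tcp_rot: [1.328, 1.127, -1.329]
wrist_force: [-3.3, -1.0, 3.7]
width: 0.572
```

Run:
```python
from h import *
st(); go([*bx(-.068,-.015),.02],rot(-9.4))
```

```text
28.87 [0.4813 0.1477 0.0196] [ 1.328  1.127 -1.329] [-3.3 -1.   3.7] 0.572
[[-0.001, 0.987, -0.163], [-0.001, -0.163, -0.987], [-1.0, -0.001, 0.001]] [ 0.25  0.18  2.15 -0.    0.82  1.98]
shift cm [-0.04 -0.09 -0.56]
turn deg [0.04 0.05 0.04]
```

The pot is on the bay floor. I'll release it and head for the carton.

carry_out(
  offset=[
    [0, 0, 0],
    [0, 0, 0],
    [0, 0, 0],
    [-1, 0, 0],
    [-3, 0, 0],
  ],
  delta_rot=[
    [0, 0, 0],
    [0, 0, 0],
    [0, 0, 0],
    [0, 0, 0],
    [0, 0, 0],
  ],
  fingers=0.5,
)

```text
time: 29.28
tool_pos: [0.4774, 0.1474, 0.0547]
tcp_rot: [1.322, 1.132, -1.336]
wrist_force: [-0.5, 0.9, 0.3]
width: 0.748
```

carry_out(
  offset=[
    [-4, 0, 0],
    [-4, 0, 0],
    [-4, 0, 0],
    [-4, 0, 1],
    [0, 0, 4],
  ],
  delta_rot=[
    [0, 0, 0],
    [0, 0, 0],
    [0, 0, 0],
    [0, 0, 0],
    [0, 0, 0],
  ],
)

```text
time: 29.7
tool_pos: [0.4797, 0.103, 0.229]
tcp_rot: [1.338, 1.122, -1.308]
wrist_force: [2.1, -1.3, 0.1]
width: 0.748
```

carry_out(
  offset=[
    [0, 1, 4],
    [0, 1, 4],
    [0, 1, 4],
    [0, 1, 4],
    [0, 1, 4],
  ],
  delta_rot=[
    [0, 0, 0],
    [0, 0, 0],
    [0, 0, 0],
    [0, 0, 0],
    [0, 0, 0],
  ],
)

```text
time: 30.12
tool_pos: [0.4899, -0.1082, 0.219]
tcp_rot: [1.329, 1.126, -1.327]
wrist_force: [2.0, -0.1, 0.1]
width: 0.751
```

carry_out(
  offset=[
    [0, 1, 4],
    [0, 1, 4],
    [0, 1, 4],
    [0, 1, 4],
    [0, 1, 4],
  ],
  delta_rot=[
    [0, 0, 0],
    [0, 0, 0],
    [0, 0, 0],
    [0, 0, 0],
    [0, 0, 0],
  ],
)

```text
time: 30.53
tool_pos: [0.5066, -0.314, 0.2188]
tcp_rot: [1.329, 1.126, -1.328]
wrist_force: [0.7, -0.7, 0.3]
width: 0.751
```

carry_out(
  offset=[
    [0, 1, 0],
    [0, 1, 0],
    [0, 0, 0],
    [0, 0, 0],
    [0, 0, 0],
  ],
  delta_rot=[
    [5, 0, 0],
    [5, 0, 0],
    [5, 0, 0],
    [0, 0, 0],
    [0, 0, 0],
  ],
)

```text
time: 30.95
tool_pos: [0.5264, -0.3159, 0.2182]
tcp_rot: [1.513, 0.979, -1.513]
wrist_force: [-0.0, -0.1, 0.3]
width: 0.754
```

```bash
cat > cart.py <<'E'
from h import *
st(); C=cam('wrist'); save('w9',C[0])
H,S,V=cv2.split(cv2.cvtColor(C[0],cv2.COLOR_RGB2HSV))
m=((H<40)&(S>60)&(V>150)).astype(np.uint8); m=cv2.morphologyEx(m,cv2.MORPH_OPEN,np.ones((5,5)))
for c in cv2.findContours(m,0,1)[0]:
    if cv2.contourArea(c)>800:
        b=cv2.boxPoints(cv2.minAreaRect(c)); B=onz(C,b,.024); P=B.mean(0)
        e=max([B[1]-B[0],B[2]-B[1]],key=np.linalg.norm); y=np.degrees(np.arctan(e[1]/e[0]))
        print(b.round().tolist(),P.round(4),y.round(1),np.linalg.norm(B[1]-B[0]).round(4),np.linalg.norm(B[2]-B[1]).round(4)); go([P[0],P[1],.004],rot(y))
E
python3 cart.py
```

```text
30.95 [ 0.5264 -0.3159  0.2182] [ 1.513  0.979 -1.513] [-0.  -0.1  0.3] 0.754
[[-0.0, 0.912, -0.41], [-0.0, -0.41, -0.912], [-1.0, 0.0, 0.0]] [-0.58  0.16  1.76 -0.    1.23  1.41]
[[234.0, 99.0], [257.0, 98.0], [260.0, 183.0], [236.0, 184.0]] [ 0.5755 -0.3131  0.024 ] -23.2 0.0234 0.0848
shift cm [21.42  4.38 -2.26]
turn deg [-0.99  0.   -0.  ]
```

View pics/w9.png

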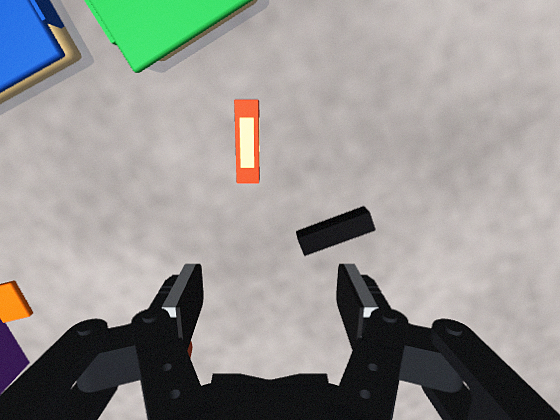

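The red carton with its cream panel is at (247,141), and the black look-alike at (336,230). I'll grasp the red one.

carry_out(
  offset=[
    [0, 2.2, -1.1],
    [0, 2.2, -1.2],
    [4, 0, 0],
    [4, 0, 0],
    [4, 0, 0],
  ],
  delta_rot=[
    [-1, 0, 0],
    [0, 0, 0],
    [0, 0, 0],
    [0, 0, 0],
    [0, 0, 0],
  ],
)

```text
time: 31.42
tool_pos: [0.5773, -0.3126, 0.0983]
tcp_rot: [1.501, 0.987, -1.498]
wrist_force: [0.0, 0.4, -0.6]
width: 0.745
```

carry_out(
  offset=[
    [4, 0, 0],
    [2, 0, 0],
    [1.5, 0, 0],
    [1, 0, 0],
    [0.5, 0, 0],
  ],
  delta_rot=[
    [0, 0, 0],
    [0, 0, 0],
    [0, 0, 0],
    [0, 0, 0],
    [0, 0, 0],
  ],
)

```text
time: 31.83
tool_pos: [0.575, -0.3117, 0.0063]
tcp_rot: [1.501, 0.991, -1.503]
wrist_force: [0.2, 0.4, 0.1]
width: 0.749
```

carry_out(
  offset=[
    [0, 0, 0],
    [0, 0, 0],
    [0, 0, 0],
    [0, 0, 0],
    [0, 0, 0],
  ],
  delta_rot=[
    [0, 0, 0],
    [0, 0, 0],
    [0, 0, 0],
    [0, 0, 0],
    [0, 0, 0],
  ],
  fingers=-1,
)

```text
time: 32.25
tool_pos: [0.5774, -0.3135, 0.0099]
tcp_rot: [1.503, 0.985, -1.5]
wrist_force: [0.4, 0.4, 5.1]
width: 0.27
```

carry_out(
  offset=[
    [0, 0, 0],
    [-1, 0, 0],
    [-3, 0, 0],
    [-4, 0, 0],
    [-4, 0, 0],
  ],
  delta_rot=[
    [0, 0, 0],
    [0, 0, 0],
    [0, 0, 0],
    [0, 0, 0],
    [0, 0, 0],
  ],
)

```text
time: 32.67
tool_pos: [0.5743, -0.3117, 0.1277]
tcp_rot: [1.502, 0.992, -1.505]
wrist_force: [0.7, -0.5, -0.9]
width: 0.27
```

carry_out(
  offset=[
    [-3, 0, 0],
    [0, 0, 0],
    [0, 0, 0],
    [0, 0, 0],
    [0, 0, 0],
  ],
  delta_rot=[
    [-7, 0, 0],
    [-7, 0, 0],
    [0, 0, 0],
    [0, 0, 0],
    [0, 0, 0],
  ],
)

```text
time: 33.08
tool_pos: [0.5746, -0.3119, 0.1561]
tcp_rot: [1.33, 1.129, -1.332]
wrist_force: [-0.0, -0.1, -1.2]
width: 0.27
```

Run:
```python
from h import *
st(); go([*bx(.043,-.015),.16],rot(-9.4))
```

```text
33.08 [ 0.5746 -0.3119  0.1561] [ 1.33   1.129 -1.332] [-0.  -0.1 -1.2] 0.27
[[-0.003, 0.986, -0.165], [0.002, -0.165, -0.986], [-1.0, -0.003, -0.001]] [-0.54  0.28  1.73 -0.    1.14  1.2 ]
shift cm [ -0.32  -5.79 -44.37]
turn deg [-0.11 -0.07  0.18]
```

carry_out(
  offset=[
    [0, -0.6, -2],
    [0, -0.6, -4],
    [0, -0.6, -4],
    [0, -0.6, -4],
    [0, -0.6, -4],
  ],
  delta_rot=[
    [0, 0, 0],
    [0, 0, 0],
    [0, 0, 0],
    [0, 0, 0],
    [0, 0, 0],
  ],
)

```text
time: 33.5
tool_pos: [0.5737, -0.1283, 0.1554]
tcp_rot: [1.33, 1.13, -1.334]
wrist_force: [0.8, 0.0, -0.9]
width: 0.27
```

carry_out(
  offset=[
    [0, -0.6, -4],
    [0, -0.6, -4],
    [0, -0.6, -4],
    [0, -0.5, -4],
    [0, -0.5, -4],
  ],
  delta_rot=[
    [0, 0, 0],
    [0, 0, 0],
    [0, 0, 0],
    [0, 0, 0],
    [0, 0, 0],
  ],
)

```text
time: 33.92
tool_pos: [0.5785, 0.0735, 0.1556]
tcp_rot: [1.328, 1.129, -1.334]
wrist_force: [1.0, -1.2, 0.1]
width: 0.276
```

carry_out(
  offset=[
    [0, 0, -4],
    [0, 0, -2],
    [0, 0, -0.4],
    [2, 0, 0],
    [1, 0, 0],
  ],
  delta_rot=[
    [0, 0, 0],
    [0, 0, 0],
    [0, 0, 0],
    [0, 0, 0],
    [0, 0, 0],
  ],
)

```text
time: 34.33
tool_pos: [0.5892, 0.1348, 0.125]
tcp_rot: [1.326, 1.129, -1.332]
wrist_force: [-0.5, -0.1, -1.4]
width: 0.273
```

Run:
```python
from h import *
st(); go([*bx(.043,-.015),.018],rot(-9.4))
```

```text
34.33 [0.5892 0.1348 0.125 ] [ 1.326  1.129 -1.332] [-0.5 -0.1 -1.4] 0.273
[[-0.004, 0.987, -0.163], [-0.001, -0.163, -0.987], [-1.0, -0.004, 0.002]] [ 0.18  0.22  1.86 -0.    1.06  1.92]
shift cm [10.7   0.19 -0.1 ]
turn deg [0.04 0.1  0.2 ]
```

carry_out(
  offset=[
    [3, 0, 0],
    [3, 0, 0],
    [2, 0, 0],
    [1, 0, 0],
    [0.7, 0, 0],
  ],
  delta_rot=[
    [0, 0, 0],
    [0, 0, 0],
    [0, 0, 0],
    [0, 0, 0],
    [0, 0, 0],
  ],
)

```text
time: 34.75
tool_pos: [0.5883, 0.1334, 0.0276]
tcp_rot: [1.326, 1.129, -1.335]
wrist_force: [0.3, 0.6, -0.6]
width: 0.272
```

carry_out(
  offset=[
    [0.5, 0, 0],
    [0.4, 0, 0],
    [0.2, 0, 0],
    [0, 0, 0],
    [0, 0, 0],
  ],
  delta_rot=[
    [0, 0, 0],
    [0, 0, 0],
    [0, 0, 0],
    [0, 0, 0],
    [0, 0, 0],
  ],
)

```text
time: 35.17
tool_pos: [0.5917, 0.135, 0.0208]
tcp_rot: [1.33, 1.127, -1.327]
wrist_force: [-1.0, 0.3, -0.2]
width: 0.271
```

Run:
```python
from h import *
st()
```

```text
35.17 [0.5917 0.135  0.0208] [ 1.33   1.127 -1.327] [-1.   0.3 -0.2] 0.271
[[0.002, 0.987, -0.162], [0.0, -0.162, -0.987], [-1.0, 0.002, -0.001]] [0.18 0.34 1.92 0.   0.87 1.92]
```

carry_out(
  offset=[
    [0.2, 0, 0],
    [0.2, 0, 0],
    [0, 0, 0],
    [0, 0, 0],
    [0, 0, 0],
  ],
  delta_rot=[
    [0, 0, 0],
    [0, 0, 0],
    [0, 0, 0],
    [0, 0, 0],
    [0, 0, 0],
  ],
)

```text
time: 35.58
tool_pos: [0.5917, 0.1351, 0.0169]
tcp_rot: [1.329, 1.127, -1.327]
wrist_force: [0.0, -0.1, 5.8]
width: 0.271
```

carry_out(
  offset=[
    [0, 0, 0],
    [0, 0, 0],
    [0, 0, 0],
    [-1, 0, 0],
    [-3, 0, 0],
  ],
  delta_rot=[
    [0, 0, 0],
    [0, 0, 0],
    [0, 0, 0],
    [0, 0, 0],
    [0, 0, 0],
  ],
  fingers=0,
)

```text
time: 36.0
tool_pos: [0.5862, 0.134, 0.0513]
tcp_rot: [1.321, 1.133, -1.338]
wrist_force: [-0.9, 0.0, 0.8]
width: 0.501
```

carry_out(
  offset=[
    [-4, 0, 0],
    [-4, 0, 0],
    [-4, 0, 0],
    [-4, 0, 2],
    [-2, -2, 3],
  ],
  delta_rot=[
    [0, 0, 0],
    [0, 0, 0],
    [0, 0, 0],
    [0, 0, 0],
    [0, 0, 0],
  ],
)

```text
time: 36.42
tool_pos: [0.5681, 0.0914, 0.2399]
tcp_rot: [1.334, 1.122, -1.317]
wrist_force: [2.3, -0.6, 1.0]
width: 0.499
```

carry_out(
  offset=[
    [0, -4, 0],
    [0, -3, 0],
    [0, -1, 0],
    [0, 0, 0],
    [0, 0, 0],
  ],
  delta_rot=[
    [0, 0, 0],
    [0, 0, 0],
    [0, 0, 0],
    [0, 0, 0],
    [0, 0, 0],
  ],
  fingers=-1,
)

```text
time: 36.83
tool_pos: [0.4845, 0.1032, 0.2337]
tcp_rot: [1.329, 1.127, -1.326]
wrist_force: [0.4, -0.4, 0.3]
width: -0.003
```

Run:
```python
from h import *
st(); C=cam('wrist'); save('w10',C[0]); go([*bx(0,.03),.34])
```

```text
36.83 [0.4845 0.1032 0.2337] [ 1.329  1.127 -1.326] [ 0.4 -0.4  0.3] -0.003
[[0.002, 0.987, -0.162], [0.0, -0.162, -0.987], [-1.0, 0.002, -0.0]] [ 0.16 -0.08  1.98 -0.    1.25  1.89]
shift cm [-10.64   5.64  -9.39]
```

View pics/w10.png

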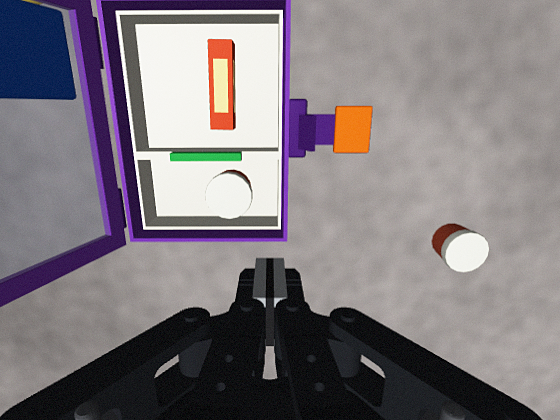

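Everything is in place: carton at (221,84) in the wide bay, pot upright at (228,194) in the narrow bay. Next, with the fingers shut, I go over and behind the lid to pull it forward.

carry_out(
  offset=[
    [-4, 2, 0],
    [-3, 2, 0],
    [-2, 1.6, 0],
    [0, 0, -4],
    [0, 0, -4],
  ],
  delta_rot=[
    [0, 0, 0],
    [0, 0, 0],
    [0, 0, 0],
    [0, 0, 0],
    [0, 0, 0],
  ],
)

```text
time: 37.3
tool_pos: [0.5551, 0.1725, 0.3226]
tcp_rot: [1.335, 1.122, -1.328]
wrist_force: [-0.1, -0.2, -0.6]
width: -0.002
```

carry_out(
  offset=[
    [0, 0, -4],
    [0, 0, -4],
    [0, 0, -4],
    [0, 0, -4],
    [0, 0, -1.8],
  ],
  delta_rot=[
    [0, 0, 0],
    [0, 0, 0],
    [0, 0, 0],
    [0, 0, 0],
    [0, 0, 0],
  ],
)

```text
time: 37.72
tool_pos: [0.5813, 0.3539, 0.3186]
tcp_rot: [1.327, 1.131, -1.327]
wrist_force: [0.5, 0.1, 0.6]
width: 0.002
```

Run:
```python
from h import *
st(); go([*bx(0,.195),.205],rot(-9.4))
```

```text
37.72 [0.5813 0.3539 0.3186] [ 1.327  1.131 -1.327] [0.5 0.1 0.6] 0.002
[[-0.001, 0.987, -0.16], [0.001, -0.16, -0.987], [-1.0, -0.001, -0.001]] [0.51 0.24 1.48 0.   1.43 2.24]
shift cm [11.36  0.22  0.43]
turn deg [ 0.2  -0.08  0.06]
```

carry_out(
  offset=[
    [3, 0.2, 0],
    [3, 0, 0],
    [3, 0, 0],
    [2, 0, 0],
    [0, 0, 0],
  ],
  delta_rot=[
    [0, 0, 0],
    [0, 0, 0],
    [0, 0, 0],
    [0, 0, 0],
    [0, 0, 0],
  ],
)

```text
time: 38.13
tool_pos: [0.5798, 0.3472, 0.2024]
tcp_rot: [1.319, 1.13, -1.339]
wrist_force: [-1.3, -0.3, -0.6]
width: -0.0
```

carry_out(
  offset=[
    [0, 0, 1],
    [0, 0, 1.5],
    [0, 0, 1.5],
    [0, 0, 1.5],
    [0, 0, 1.5],
  ],
  delta_rot=[
    [0, 0, 0],
    [0, 0, 0],
    [0, 0, 0],
    [0, 0, 0],
    [0, 0, 0],
  ],
)

```text
time: 38.55
tool_pos: [0.5715, 0.2777, 0.2126]
tcp_rot: [1.331, 1.126, -1.326]
wrist_force: [-0.4, 0.1, 0.3]
width: 0.0
```

carry_out(
  offset=[
    [0, 0, 1.5],
    [0, 0, 1.5],
    [0, 0, 1.5],
    [0, 0, 1.5],
    [0, 0, 0],
  ],
  delta_rot=[
    [0, 0, 0],
    [0, 0, 0],
    [0, 0, 0],
    [0, 0, 0],
    [0, 0, 0],
  ],
)

```text
time: 38.97
tool_pos: [0.5602, 0.217, 0.2102]
tcp_rot: [1.328, 1.126, -1.331]
wrist_force: [-0.3, -1.1, 0.6]
width: 0.001
```

carry_out(
  offset=[
    [0, 0, 0],
    [0, 0, 0],
    [0, 0, 0],
    [0, 0, 0],
    [0, 0, 0],
  ],
  delta_rot=[
    [0, 0, 0],
    [0, 0, 0],
    [0, 0, 0],
    [0, 0, 0],
    [0, 0, 0],
  ],
)

```text
time: 39.38
tool_pos: [0.561, 0.2209, 0.2102]
tcp_rot: [1.328, 1.128, -1.328]
wrist_force: [-0.1, -0.4, -0.1]
width: -0.001
```

Run:
```python
from h import *
st(); C=cam('scene'); save('s4',C[0][80:280,180:400],3); go([*bx(0,-.038),.2],rot(-9.4))
```

```text
39.38 [0.561  0.2209 0.2102] [ 1.328  1.128 -1.328] [-0.1 -0.4 -0.1] -0.001
[[-0.0, 0.987, -0.162], [0.0, -0.162, -0.987], [-1.0, -0.0, -0.0]] [0.33 0.14 1.79 0.   1.21 2.07]
shift cm [ 1.02  0.03 10.25]
turn deg [0.1  0.   0.01]
```

View pics/s4.png

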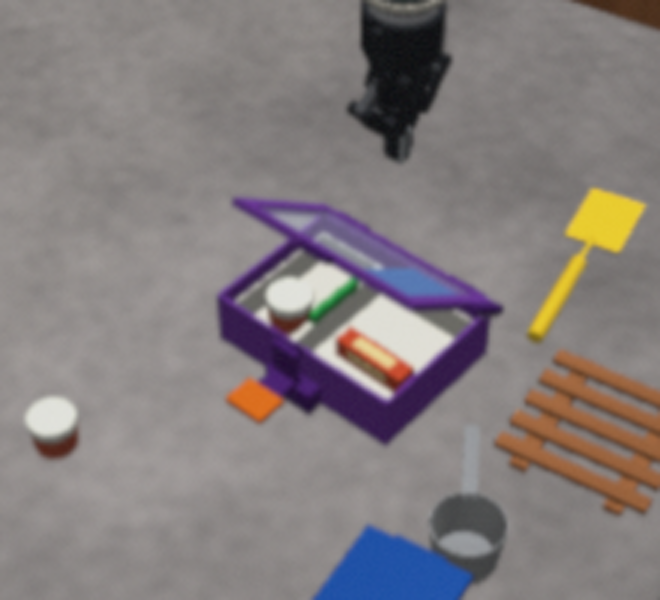

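The lid has fallen to about 0.6 rad. I'll move over it and press down near the lip.

carry_out(
  offset=[
    [0, 0, 3.5],
    [0, 0, 3.5],
    [0, 0, 3.2],
    [1, 0, 0],
    [1, 0, 0],
  ],
  delta_rot=[
    [0, 0, 0],
    [0, 0, 0],
    [0, 0, 0],
    [0, 0, 0],
    [0, 0, 0],
  ],
)

```text
time: 39.85
tool_pos: [0.545, 0.1188, 0.1908]
tcp_rot: [1.332, 1.125, -1.328]
wrist_force: [-0.2, 0.5, -0.1]
width: 0.0
```

carry_out(
  offset=[
    [1, 0, 0.2],
    [1, 0, 0.2],
    [1, 0, 0.3],
    [1, 0, 0.3],
    [1, 0, 0.3],
  ],
  delta_rot=[
    [0, 0, 0],
    [0, 0, 0],
    [0, 0, 0],
    [0, 0, 0],
    [0, 0, 0],
  ],
)

```text
time: 40.27
tool_pos: [0.542, 0.1071, 0.1389]
tcp_rot: [1.327, 1.129, -1.328]
wrist_force: [-1.0, -0.5, 0.5]
width: -0.003
```

carry_out(
  offset=[
    [1, 0, 0.3],
    [1, 0, 0.2],
    [1, 0, 0.2],
    [1, 0, 0.2],
    [1, 0, 0.1],
  ],
  delta_rot=[
    [0, 0, 0],
    [0, 0, 0],
    [0, 0, 0],
    [0, 0, 0],
    [0, 0, 0],
  ],
)

```text
time: 40.68
tool_pos: [0.5407, 0.0965, 0.0894]
tcp_rot: [1.328, 1.127, -1.328]
wrist_force: [0.1, -0.8, 0.9]
width: -0.001
```

Run:
```python
from h import *
st(); go([*bx(0,-.062),.072],rot(-9.4))
```

```text
40.68 [0.5407 0.0965 0.0894] [ 1.328  1.127 -1.328] [ 0.1 -0.8  0.9] -0.001
[[0.0, 0.987, -0.163], [-0.0, -0.163, -0.987], [-1.0, 0.0, 0.0]] [ 0.13  0.16  2.01 -0.    0.97  1.87]
shift cm [1.74 0.02 0.06]
turn deg [ 0.05  0.01 -0.01]
```

carry_out(
  offset=[
    [0.5, 0, 0],
    [0.4, 0, 0],
    [0.4, 0, 0],
    [0.3, 0, 0],
    [0.2, 0, 0],
  ],
  delta_rot=[
    [0, 0, 0],
    [0, 0, 0],
    [0, 0, 0],
    [0, 0, 0],
    [0, 0, 0],
  ],
)

```text
time: 41.1
tool_pos: [0.541, 0.0966, 0.0722]
tcp_rot: [1.328, 1.127, -1.328]
wrist_force: [-0.4, -0.8, 1.6]
width: -0.003
```

carry_out(
  offset=[
    [0, 0, 0],
    [0, 0, 0],
    [0, 0, 0],
    [0, 0, 0],
    [0, 0, 0],
  ],
  delta_rot=[
    [0, 0, 0],
    [0, 0, 0],
    [0, 0, 0],
    [0, 0, 0],
    [0, 0, 0],
  ],
)

```text
time: 41.52
tool_pos: [0.5407, 0.0972, 0.0723]
tcp_rot: [1.329, 1.128, -1.328]
wrist_force: [0.6, -0.6, 0.9]
width: 0.003
```

carry_out(
  offset=[
    [0.1, 0, 0],
    [0, 0, 0],
    [0.1, 0, 0],
    [0, 0, 0],
    [0, 0, 0],
  ],
  delta_rot=[
    [0, 0, 0],
    [0, 0, 0],
    [0, 0, 0],
    [0, 0, 0],
    [0, 0, 0],
  ],
)

```text
time: 41.93
tool_pos: [0.5408, 0.0972, 0.0719]
tcp_rot: [1.329, 1.128, -1.328]
wrist_force: [-2.8, -0.6, 10.7]
width: 0.006
```

carry_out(
  offset=[
    [0.05, 0, 0],
    [0, 0, 0],
    [0, 0, 0],
    [0, 0, 0],
    [0, 0, 0],
  ],
  delta_rot=[
    [0, 0, 0],
    [0, 0, 0],
    [0, 0, 0],
    [0, 0, 0],
    [0, 0, 0],
  ],
)

```text
time: 42.35
tool_pos: [0.5408, 0.0972, 0.0718]
tcp_rot: [1.329, 1.128, -1.328]
wrist_force: [-3.8, -0.3, 13.3]
width: -0.005
```

The lid bottoms at 0.072 under about 13 N. I'll back off and check.

carry_out(
  offset=[
    [-0.3, 0, 0],
    [-1, 0, 0],
    [-3, 0, 0],
    [-4, 0, 0],
    [-4, 0, 0],
  ],
  delta_rot=[
    [0, 0, 0],
    [0, 0, 0],
    [0, 0, 0],
    [0, 0, 0],
    [0, 0, 0],
  ],
)

```text
time: 42.77
tool_pos: [0.5388, 0.0968, 0.1927]
tcp_rot: [1.326, 1.13, -1.332]
wrist_force: [1.2, 0.6, -0.0]
width: 0.005
```

carry_out(
  offset=[
    [-3, -4, 0],
    [0, -4, 0],
    [0, -2, 0],
    [0, 0, 0],
    [0, 0, 0],
  ],
  delta_rot=[
    [0, 0, 0],
    [0, 0, 0],
    [0, 0, 0],
    [0, 0, 0],
    [0, 0, 0],
  ],
)

```text
time: 43.18
tool_pos: [0.4477, 0.1123, 0.2182]
tcp_rot: [1.328, 1.128, -1.327]
wrist_force: [-0.2, -0.3, -0.3]
width: -0.002
```

Run:
```python
from h import *
s=st(); C=cam('wrist'); D=cam('scene')
S=cv2.resize(D[0][100:320,150:400],(477,420)); save('fin',np.hstack([C[0],S])[:, :], .77)
# lid height at frame points near the lip (median of 3x3 depth)
for p in [(.06,-.077),(-.06,-.077),(.08,-.078)]:
    u,v=proj(C,[[*bx(*p),.072]])[0]; 
    if 1<u<558 and 1<v<418: print(p,np.round([u,v]),dep(C,[[u,v]])[0].round(4))
for p in [(.06,-.077),(-.06,-.077)]:
    u,v=proj(D,[[*bx(*p),.072]])[0]; print('scene',p,np.round([u,v]),dep(D,[[u,v]])[0].round(4))
```

```text
43.18 [0.4477 0.1123 0.2182] [ 1.328  1.128 -1.327] [-0.2 -0.3 -0.3] -0.002
[[0.001, 0.987, -0.161], [0.0, -0.161, -0.987], [-1.0, 0.001, -0.0]] [ 0.19 -0.14  2.06  0.    1.22  1.92]
(0.06, -0.077) [290.   4.] [0.5976 0.0713 0.0717]
(-0.06, -0.077) [287. 159.] [0.4792 0.0909 0.0722]
scene (0.06, -0.077) [296. 203.] [0.5978 0.0709 0.0725]
scene (-0.06, -0.077) [265. 184.] [0.4778 0.0928 0.0697]
```

View pics/fin.png

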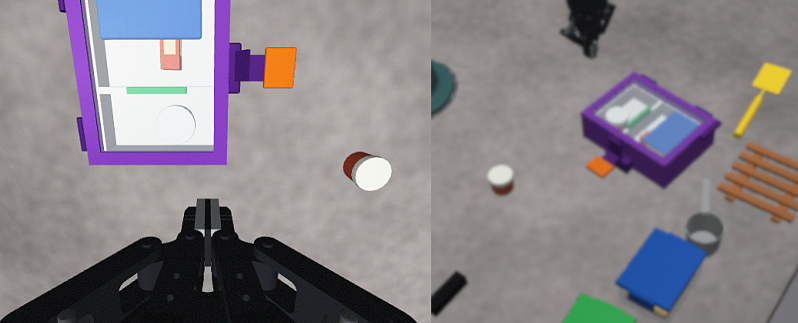

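The lid is shut with its frame at 72 mm and stays there with the robot clear. The carton at (171,50), under the cold pack, and the pot at (175,124) are inside. I'm handing in.

```bash
python3 -c "
from workcell import *
print(finish_job(), read_state()['time'])"
```

```text
the job is handed in; nothing more can be done
the job is handed in; nothing more can be done
```

The job is done and handed in at about 43 s of the 210 s allowed.

- **Lid and tray:** I pressed the release, and the lid popped up. I swung the lid right back. I then lifted the tray, turned it half a turn and seated it home, with the wide bay on the cold-pack side. The last joint's range was too short for a straight half turn, so I set the tray down on the counter once and regrasped it.
- **Contents:** The red carton lies in the wide bay, and the pot that started farther from the base stands upright in the narrow bay. There was no green or yellow carton in this start.
- **Shutting:** I pulled the lid forward and pressed it down near the lip until it bottomed. The press reached about 13 N, above the suggested 3 to 10 N but well under the 40 N limit.
- **Last checks:** With the gripper well clear, the lid frame near the lip read 71.7 to 72.5 mm in three depth readings and 69.7 mm in the fourth, which is a shut lid. The last picture shows the carton and pot inside. The second pot, the black look-alike, the cup, the spatula and the tubs show undisturbed as far as they are in view. I did not measure their positions again. No check failed.

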